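# Unfold the crank grip and crank the fixture slide to the yellow mark

## Task

Unfold the folded grip of the slide's crank until it stands fully upright, and let go of it to see that it stays up by itself before any cranking. Then take it again and crank with it, in whichever direction is needed, until the carriage's red pointer lines up with the black line on the yellow flag (not the blue one), and let go with the grip still upright. Do not push the carriage itself, and leave the spare part, the screwdriver and the can where they are.

Things in the scene. Friction and masses are not known exactly. Their poses are not given: they have to be found in the camera images.
- slide_unit: Hand-cranked slide screwed to the bench, yawed at random. Origin at bench level on the vertical crank axis. Base plate from -60 to +225 mm along its x, +-160 mm along y. Blue gearbox 84 x 84 mm round the origin, top at height 55 mm. The carriage (100 x 140 mm, top of its clamped part at height 92 mm) runs along the unit's y, centred at x = +145 mm.
- crank_axis (a point): Point on the vertical crank axis at the top of the steel hub (height 76 mm). The steel crank arm, 16 mm wide, top at height 74 mm, reaches 90 mm horizontally from this axis to the fold hinge.
- fold_hinge (a point): Centre of the fold hinge pin at the outer end of the crank arm, 90 mm from the crank axis, height 94 mm. The pin is horizontal and square to the arm; the fork round it is 36 mm wide, up to height 102 mm. This point goes round with the crank.
- grip_mid (a point): Centre of the black round grip, 24 mm in diameter, reaching from 20 to 100 mm (red end) from the fold hinge; this point is at 60 mm. Folded, it lies level over the arm, 8 mm clear of it, red end over the hub: fingers can pinch it from above. Upright, its top is at height 194 mm. The sleeve spins freely about its length, so a gripper may keep its heading while cranking.
- fold_stem (a joint): Fold angle of the grip: 0 = lying flat along the arm towards the hub, 1.571 = upright against its stop (working position). Starts between 0 and 0.35. Swing it a little past upright, against the stop: a pinched grip lags the fingers. Stiff hinge (about 0.12 N m) that stays where it is left.
- crank_arm (a joint): Crank angle, rad: direction of the arm from the crank axis, anticlockwise from above from the unit's x axis; starts within +-1.6. Friction about 0.25 N m, stays where left. One anticlockwise turn (+6.283) moves the carriage 30 mm towards the unit's +y, clockwise back. Carriage travel +-68 mm.
- pointer (a point): Tip of the red pointer on the carriage, on its side away from the crank; moves along the unit's y with the carriage.
- yellow_mark (a point): Middle of the black line on top of the yellow flag (block 26 x 22 x 24 mm on the index rail); axes parallel to the unit's. The line runs along the unit's x. The target: the pointer must have the same position along the unit's y as this line.
- blue_mark (a point): The same on the blue flag, which belongs to another job. Yellow and blue may be on either side.
- spare_part_center (a point): Centre of a loose bright machined part, 120 x 40 x 40 mm, lying on the bench beside the unit: leave it alone.
- screwdriver: Loose green-handled screwdriver, 190 mm long, lying on the bench beside the unit: leave it alone.
- oil_can_center (a point): Centre of a loose grey can, 56 mm in diameter, 110 mm high, standing on the bench beside the unit: leave it alone.
- carriage: The sliding carriage: aluminium plate with a clamped bright part and the red pointer. Origin at bench level under its middle; axes parallel to the unit's. Do not push it directly.
- grip: The grip again, as a  origin on the fold hinge, its -x axis points along the grip to the red end (its y and z spin with the sleeve).

How it is judged:
By the outcome, as a careful person would: the job done as asked, in the order asked, and still so for the second after the job is handed in, with the robot touching nothing.
It also fails if it takes over 72 s, if anything falls off the work surface, if the arm or the gripper's body presses on something with over 40 N, if the wrist force passes 120 N, or if a joint passes its speed limit or range.

## Robot

A 6-joint arm with a two-finger parallel gripper is mounted at the origin on the work surface. World frame = base frame: x ahead of the robot, y to its left, z up, the work surface at z = 0. Lengths are in mm, angles in rad, forces in N, time in s.
With the tool pointing down it reaches from about 350 to 875 mm from the base axis. Payload 4.2 kg.
Tool frame: the origin (TCP) lies at the very end of the fingers, on their centre line; the grasp point (between the pads) lies 19 mm behind it (arm.tcp_to_grasp is the x of the grasp point in the tool frame, in mm); x points along the fingers, z is the direction in which the jaws open and shut, and the axes are right-handed (so a half turn about x gives the same grasp; the last joint's range is limited). The gripper opens to 85 mm and grips with 20 to 120 N. Pads are 22 mm wide; open, the fingers measure 114 mm over their backs; the gripper's body (76 mm by 85 mm) begins 54 mm behind the grasp point. The pads swing forward as they close: fully open they stand 13 mm farther back than shut.
Start: joints at [1.46, 0.385, 0.008, 0, -1.194, -0.259], TCP at [225.86, 582.74, 231.312] pointing down, gripper open.
Joint ranges: [-3.14, 3.14], [-1.21, 2.06], [-1.07, 1.41], [-3.16, 2.05], [-2.99, -0.16], [-3.1, 3.1]. Speed limits (rad/s): [2.79, 2.79, 3.14, 3.14, 3.14, 3.14].

## Interface

Orientations are given as a unit quaternion [x, y, z, w].
In Python, from bench import status, get_image, job, arm gives the robot as it stands.
- The arm moves only by the tool apply_moves, never from a script. Its argument "targets" is text: rows parted by semicolons, each of 5 numbers parted by spaces: the shift along the tool's x, y, z in mm, then the turn about the tool's x in degrees, then the gripper's target within -1 to 1 (shut at 1, half-way at 0, fully open at -1). In form: dx dy dz spin hand; .... A call has 1 to 10 rows; each row is the pose to reach, as a shift and turn from the pose commanded when the call began, along the tool's axes at that moment; what a row does not reach only later rows make up. A row lasts 1/12 s, in which the tool goes at most 41.7 mm and 7.16 degrees, less where a joint would pass 70% of its speed; a pose out of reach is approached as far as the arm can. A call with a gripper value outside its range is refused whole. The fingers move at their own pace and stop on an object; the grip force is fixed at half the most. Time passes only in rows, so rows that repeat a pose let the fingers close. It gives the time, the measured TCP pose, the force and the opening at its end, in the units of the state.
- status.read_state(): the state, without advancing time (a new reading comes with each control period).
- get_image(name): name is "scene" or "side" or "wrist"; returns a dict with "img" (400x640x3 uint8, red, green, blue), "mtx" (3x3 intrinsics, pixels), "world_from_camera" (4x4, takes a point from camera to world coordinates). Camera axes: x right, y down, z forward; pixel columns grow to the right and rows downward; lengths in mm; the calibration is good to about 2 mm. The wrist camera is an equidistant fisheye: a pixel r from the principal point sees the ray r / f radians off the axis. A picture is of the moment at which its call begins. There is no depth.
- job.job_done(): hands the job in, once; it reports no verdict.
The state is a dict: "clock": time; "joints": joint angles; "joint_vel": joint speeds; "joint_efforts": joint torques, N m; "position": TCP position; "ee_rot": TCP orientation; "contact_force": force on the tool from outside, world axes, zero at the start; "wrist_torque": the same for the moment, N m; "gripper_width": finger opening in mm.
Only numpy, scipy, OpenCV 4.12 (cv2) and the standard library are available. Lean on these libraries where they do the work, as an engineer would, in place of code of your own. Each camera call takes 0.05 s, during which the arm holds its last target.

## Working session

There is one attempt and no reset: what is moved stays moved. The work goes in short steps, Python scripts to look and compute and a tool call to move; the robot and the scene stay as the last step left them, time stands still between calls to the robot, and variables do not carry over. Pictures are saved under pics/ and viewed, and the job is handed in when it is done.

Besides the shell and the picture viewer there is one more tool, called after "Call:" as name(argument=value, ...) on one line, values as JSON. apply_moves: Moves the arm, as the interface text tells. Its arguments: {"type":"object","properties":{"targets":{"type":"string"}},"required":["targets"]}

```bash
ls; mkdir -p pics; python3 - <<'E'
from bench import status, get_image, job, arm
import cv2,numpy as np,pickle
for n in ["scene","side","wrist"]:
    d=get_image(n); cv2.imwrite(f"pics/{n}0.png",d["img"][:,:,::-1]); pickle.dump(d,open(f"pics/{n}0.pkl","wb"))
    print(n,d["mtx"].tolist(),np.round(d["world_from_camera"],3).tolist())
print(status.read_state()); print(arm.tcp_to_grasp,[a for a in dir(arm) if a[0]!='_'])
E
```

```text
pics
scene [[457.6691166343568, 0.0, 321.12456981016584], [0.0, 457.6691166343568, 199.94963741641263], [0.0, 0.0, 1.0]] [[-0.493, 0.547, -0.676, 1208.455], [0.87, 0.316, -0.379, 365.081], [0.006, -0.775, -0.632, 638.07], [0.0, 0.0, 0.0, 1.0]]
side [[418.2257117645672, 0.0, 318.7202074264266], [0.0, 418.2257117645672, 201.74593621087269], [0.0, 0.0, 1.0]] [[-0.912, -0.21, 0.351, 313.351], [-0.409, 0.443, -0.798, 732.203], [0.012, -0.872, -0.49, 505.788], [0.0, 0.0, 0.0, 1.0]]
wrist [[309.70691628693146, 0.0, 315.76642418156274], [0.0, 309.70691628693146, 198.78353281565742], [0.0, 0.0, 1.0]] [[-0.362, -0.898, -0.25, 287.769], [-0.932, 0.349, 0.095, 558.328], [0.002, 0.268, -0.963, 373.144], [0.0, 0.0, 0.0, 1.0]]
{'clock': 0.15, 'joints': array([ 1.45962097e+00,  3.85427684e-01,  6.95654328e-03, -3.41301708e-04,
       -1.19401362e+00, -2.58538536e-01]), 'joint_vel': array([-0.00152513, -0.0029658 ,  0.00436007,  0.00203852,  0.00079602,
        0.00135507]), 'joint_efforts': array([ 5.96063219e-04, -3.92678940e+01,  1.88580912e+01,  4.18852195e+00,
       -3.38567050e-03,  1.28597527e-06]), 'position': array([225.70947362, 582.35751973, 230.45221016]), 'ee_rot': array([-0.58293434, -0.39916268,  0.58388399, -0.39992024]), 'contact_force': array([ 0.52905472, -0.84853447, -0.94070646]), 'wrist_torque': array([ 0.01540435, -0.01478644, -0.04454721]), 'gripper_width': 85.57662143914129}
-18.700000000000003 ['IKError', 'tcp_to_grasp']
```

View pics/scene0.png

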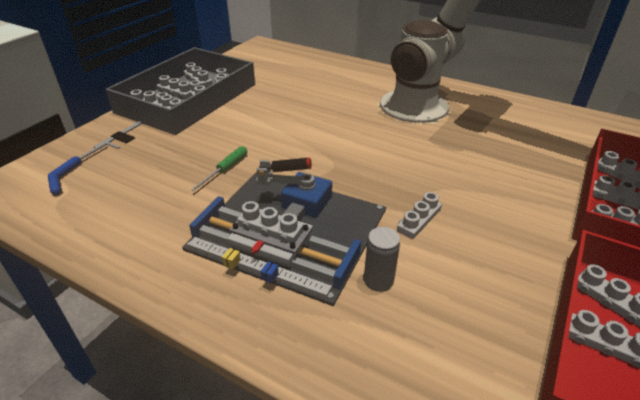

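View pics/side0.png

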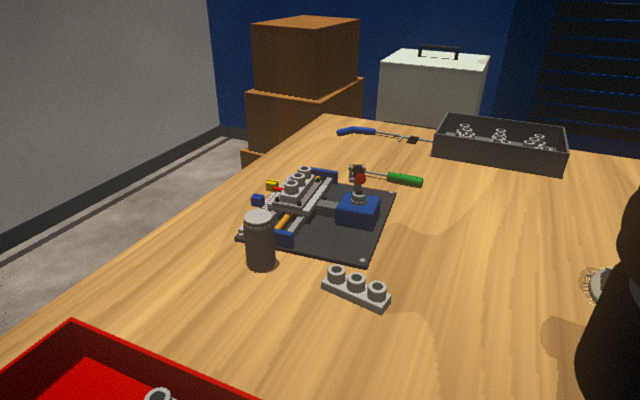

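View pics/wrist0.png

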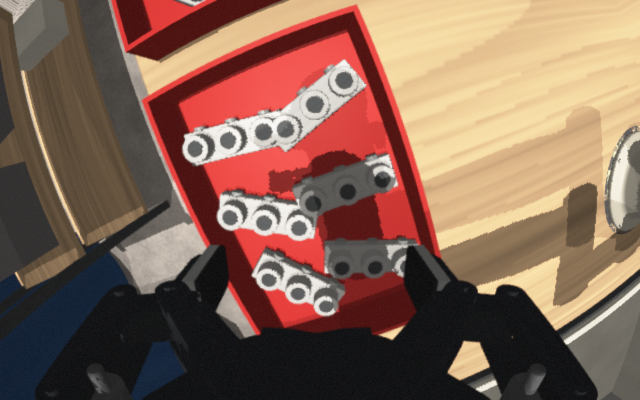

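```bash
python3 - <<'E'
import cv2
a=cv2.imread("pics/scene0.png")
cv2.imwrite("pics/c1.png",cv2.resize(a[140:310,180:390],None,fx=3.8,fy=3.5,interpolation=cv2.INTER_CUBIC)[:600,:800])
cv2.imwrite("pics/c2.png",cv2.resize(a[145:215,230:350],None,fx=6.5,fy=6.5,interpolation=cv2.INTER_CUBIC))
a=cv2.imread("pics/side0.png")
cv2.imwrite("pics/c3.png",cv2.resize(a[150:270,230:430],None,fx=4,fy=4,interpolation=cv2.INTER_CUBIC))
E
```

```text
(no output)
```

View pics/c1.png

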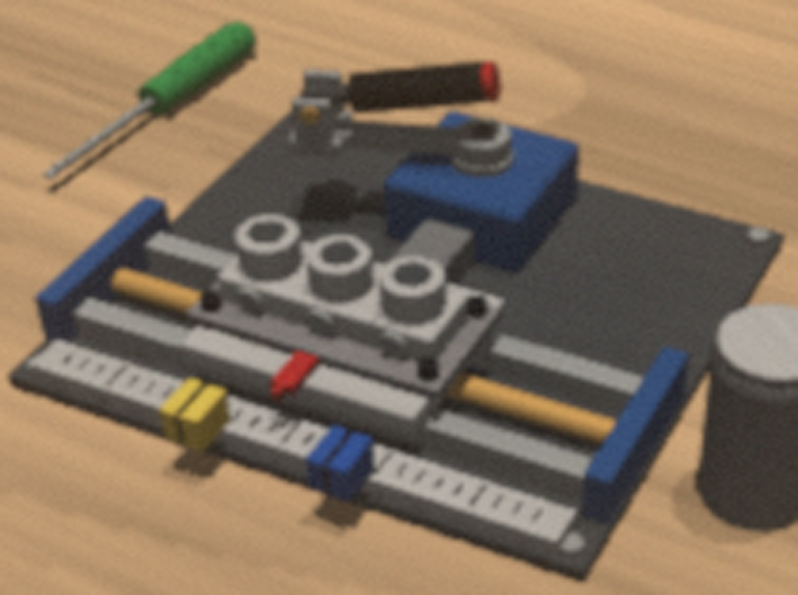

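View pics/c2.png

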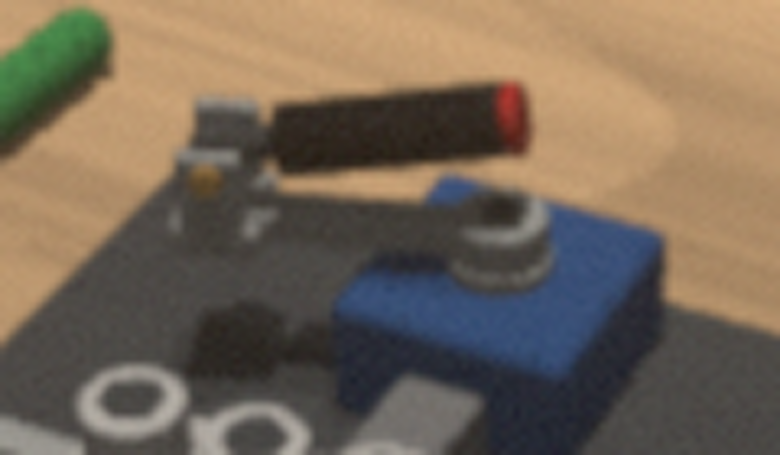

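View pics/c3.png

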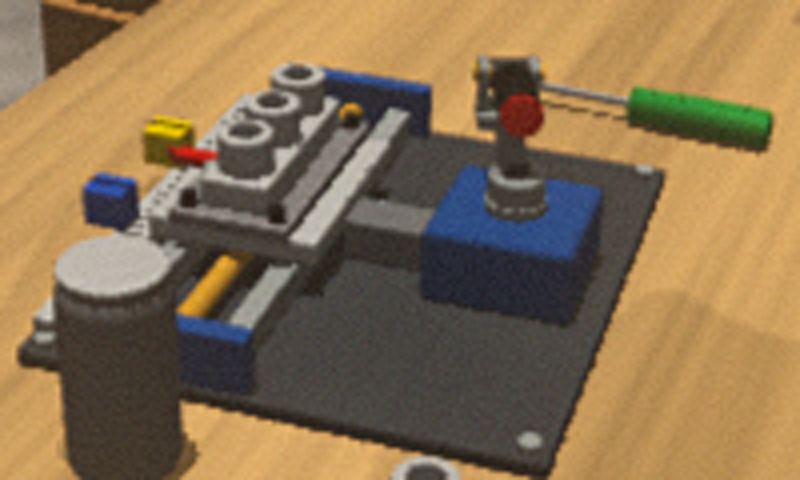

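```bash
cat > h.py <<'E'
import numpy as np,pickle
from scipy.optimize import least_squares
def proj(d,P):
    T=np.linalg.inv(d["world_from_camera"]); P=np.atleast_2d(P); C=P@T[:3,:3].T+T[:3,3]
    q=C@np.array(d["mtx"]).T; return q[:,:2]/q[:,2:]
def ray(d,uv):
    K=np.array(d["mtx"]);T=np.array(d["world_from_camera"])
    v=T[:3,:3]@np.linalg.solve(K,[uv[0],uv[1],1]); return T[:3,3],v/np.linalg.norm(v)
def onplane(d,uv,z):
    o,v=ray(d,uv); return o+v*(z-o[2])/v[2]
def Rz(a): return np.array([[np.cos(a),-np.sin(a),0],[np.sin(a),np.cos(a),0],[0,0,1]])
def unit2w(p,P): return np.atleast_2d(P)@Rz(p[2]).T+[p[0],p[1],0]
E
cat > fit.py <<'E'
from h import *
S=pickle.load(open("pics/scene0.pkl","rb"));D=pickle.load(open("pics/side0.pkl","rb"))
c1=lambda x,y:(180+x/3.8,140+y/3.5); c2=lambda x,y:(230+x/6.5,145+y/6.5); c3=lambda x,y:(230+x/4,150+y/4)
obs=[]
for uv,P in [((337,305),(42,-42,55)),((555,378),(42,42,55)),((662,238),(-42,42,55)),((445,180),(-42,-42,55)),((503,212),(0,0,76))]: obs.append((S,c2(*uv),P))
for uv,P in [((422,238),(42,42,55)),((575,263),(-42,42,55)),((600,187),(-42,-42,55)),((452,168),(42,-42,55)),((517,178),(0,0,76))]: obs.append((D,c3(*uv),P))
for uv,P in [((783,238),(-60,160,-1)),((583,575),(225,160,-1)),((12,375),(225,-160,-1))]: obs.append((S,c1(*uv),P))
for uv,P in [((548,468),(-60,160,-1)),((663,172),(-60,-160,-1))]: obs.append((D,c3(*uv),P))
g=[(S,c2(512,118),100),(S,c2(275,140),20),(D,c3(522,115),100)]
def res(p,full=False):
    r=[]
    for d,uv,P in obs:
        P=np.array(P,float); 
        if P[2]<0:P[2]=p[3]
        r.append(proj(d,unit2w(p,P))[0]-uv-(p[6:8] if d is D else 0))
    th,f=p[4:6]
    u=np.array([np.cos(th),np.sin(th),0])
    for d,uv,L in g:
        P=u*90+[0,0,94]+L*(-u*np.cos(f)+np.array([0,0,np.sin(f)]))
        r.append(proj(d,unit2w(p,P))[0]-uv-(p[6:8] if d is D else 0))
    return np.array(r) if full else np.r_[np.ravel(r),p[6:8]/3]
s=least_squares(res,[600,200,0,10,-1,.2,0,0],loss='soft_l1',x_scale=[100,100,1,10,1,1,1,1])
if __name__=="__main__":
    best=min((least_squares(res,[600,200,y,10,t,.2,0,0],loss='soft_l1') for y in [-1,0,1] for t in [-1,0,1]),key=lambda s:s.cost)
    print(best.x.round(3),best.cost); print(res(best.x,True).round(1).tolist())
    p=best.x; np.save("p.npy",p)
    from h import *
    print("hinge",unit2w(p,[90*np.cos(p[4]),90*np.sin(p[4]),94]))
    for n,uv,z in [("yel",c1(197,395),None)]: pass
E
python3 fit.py
python3 - <<'E'
import cv2
a=cv2.imread("pics/scene0.png")
cv2.imwrite("pics/c4.png",cv2.resize(a[230:290,215:290],None,fx=10,fy=10,interpolation=cv2.INTER_CUBIC))
E
```

```text
[ 5.59758e+02 -3.37970e+01  8.80000e-02  1.08080e+01 -4.09681e+02
  5.09165e+02 -1.82500e+00 -1.71000e-01] 13.675705858936965
[[-2.5, 0.4], [0.9, 0.1], [1.1, -1.2], [-0.7, -2.0], [-0.9, 0.6], [-1.1, -0.9], [-0.9, -0.2], [1.2, 0.7], [2.3, -0.7], [-0.3, -0.1], [0.5, -1.6], [0.4, 0.1], [-2.6, 0.7], [-0.5, 0.6], [0.7, -0.1], [1.1, -0.9], [-0.0, -0.0], [-0.3, 0.5]]
hinge [[ 593.53894815 -117.21675298   94.        ]]
```

View pics/c4.png

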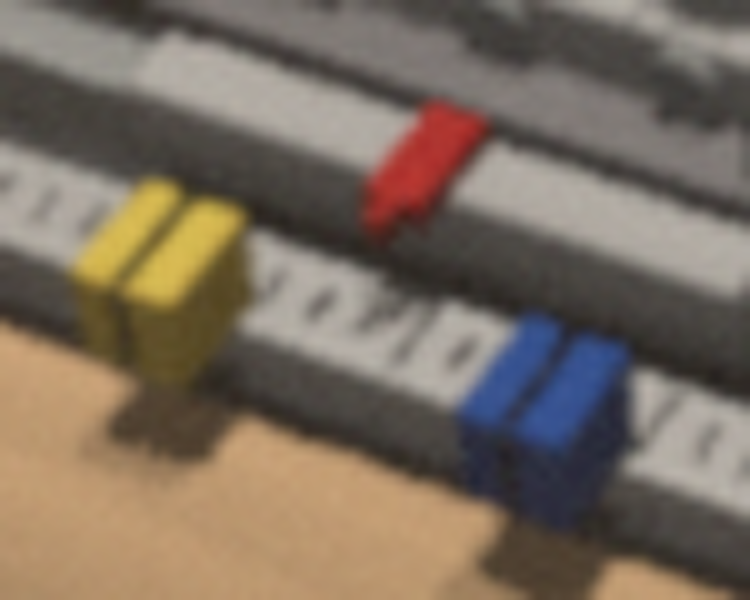

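```bash
cat >> h.py <<'E'
from scipy.spatial.transform import Rotation as Ro
def cur():
    from bench import status
    s=status.read_state(); R=Ro.from_quat(s["ee_rot"]).as_matrix(); return s,R
def tool(tw,base=None):
    s,R=cur(); b=s["position"] if base is None else np.array(base)
    return (np.array(tw)-b)@R
E
python3 - <<'E'
from fit import *
s_,R=cur(); print(R.round(3)); print("jaw ang",np.arctan2(R[1,2],R[0,2]))
p=np.load("p.npy")
c4=lambda x,y:(215+x/10,230+y/10)
# rail height unknown; compute unit coords for varied z
def u(uv,z):
    w=onplane(S,uv,z); return Rz(-p[2])@(w-[p[0],p[1],0])
for z in (35,45,55):
    print(z,"yel",u(c4(152,235),z).round(1),"ptr",u(c4(378,240),z).round(1),"blue",u(c4(545,375),z).round(1))
print("shift to above",tool([590,-60,290]))
# rotation sense: positive spin about tool x
E
```

```text
[[-0.001  0.932 -0.361]
 [-0.002 -0.361 -0.932]
 [-1.     0.     0.002]]
jaw ang -1.9406361728795782
35 yel [216.4 -49.8  35. ] ptr [200.3 -11.9  35. ] blue [216.3  32.   35. ]
45 yel [224.2 -43.4  45. ] ptr [208.2  -6.   45. ] blue [224.   37.1  45. ]
55 yel [231.9 -36.9  55. ] ptr [ 2.162e+02 -2.000e-01  5.500e+01] blue [231.7  42.2  55. ]
shift to above [-58.67558732 571.85693092 467.34733983]
```

Call:
apply_moves(targets="-10 20 16 3 0; -20 50 41 8 0; -40 80 65 13 0; -58 110 90 18 0; -58 140 114 23 0; -58 170 139 28 0; -58 200 163 33 0; -58 230 188 38 0; -58 260 212 43 0; -58 290 237 47 0")

```text
clock: 0.98
position: [410.9, 255.1, 289.3]
ee_rot: [0.695, 0.133, -0.695, 0.133]
contact_force: [0.8, 0.5, -0.3]
gripper_width: 42.5
```

```bash
python3 - <<'E'
from h import *
s,R=cur(); print(s["position"],s["joints"].round(3),R.round(3).tolist(),tool([600,-60,290]))
E
```

```text
[410.9352651  255.12270591 289.32104195] [ 0.892  0.101 -0.226 -0.    -1.243 -0.515] [[-0.0, 0.368, -0.93], [0.0, -0.93, -0.368], [-1.0, -0.0, -0.0]] [ -0.72985705 362.60461812 -59.71275387]
```

Call:
apply_moves(targets="0 35 -6 0 0; 0 70 -12 0 0; 0 105 -18 0 0; 0 140 -24 0 0; 0 180 -30 0 0; 0 220 -36 0 0; 0 260 -42 0 0; 0 300 -48 0 0; 0 335 -54 0 0; 0 360 -60 0 0")

```text
clock: 1.82
position: [600.8, -57.9, 288.7]
ee_rot: [-0.694, -0.133, 0.695, -0.133]
contact_force: [0.9, 0.3, -0.4]
gripper_width: 42.6
```

```bash
cat > snap.py <<'E'
import sys,cv2,pickle
from bench import get_image
tag=sys.argv[1]
for n in sys.argv[2:]:
    d=get_image(n); cv2.imwrite(f"pics/{n}{tag}.png",d["img"][:,:,::-1]); pickle.dump(d,open(f"pics/{n}{tag}.pkl","wb"))
E
python3 snap.py 1 wrist; python3 -c "
from h import *
s,R=cur(); print(s['position'],s['joints'].round(3))
import pickle;print(pickle.load(open('pics/wrist1.pkl','rb'))['world_from_camera'].round(3))"
```

```text
[602.6515055  -60.16947247 287.88699328] [ 0.168  0.32   0.052  0.002 -1.304  0.207]
[[-9.29000e-01 -3.55000e-01 -1.01000e-01  6.25034e+02]
 [-3.69000e-01  8.96000e-01  2.48000e-01 -1.20226e+02]
 [ 2.00000e-03  2.67000e-01 -9.64000e-01  4.31446e+02]
 [ 0.00000e+00  0.00000e+00  0.00000e+00  1.00000e+00]]
```

View pics/wrist1.png

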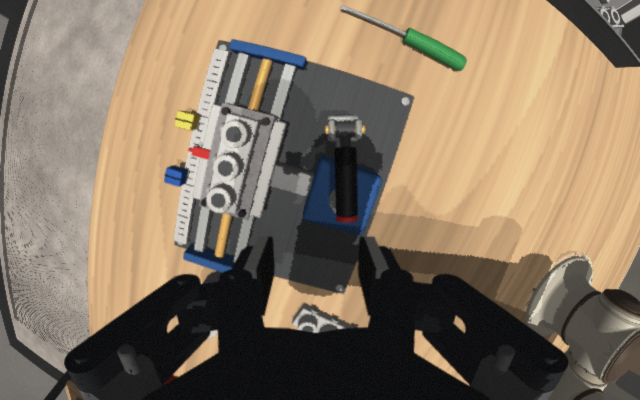

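```bash
python3 - <<'E'
import cv2
a=cv2.imread("pics/wrist1.png")
cv2.imwrite("pics/d1.png",cv2.resize(a[90:300,280:420],None,fx=4,fy=2.85*1,interpolation=cv2.INTER_CUBIC) if 0 else cv2.resize(a[100:240,290:420],None,fx=4.2,fy=4.2,interpolation=cv2.INTER_CUBIC))
cv2.imwrite("pics/d2.png",cv2.resize(a[30:270,150:310],None,fx=2.5,fy=2.5,interpolation=cv2.INTER_CUBIC))
cv2.imwrite("pics/d3.png",cv2.resize(a[95:195,160:220],None,fx=6,fy=6,interpolation=cv2.INTER_CUBIC))
E
```

```text
(no output)
```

View pics/d1.png

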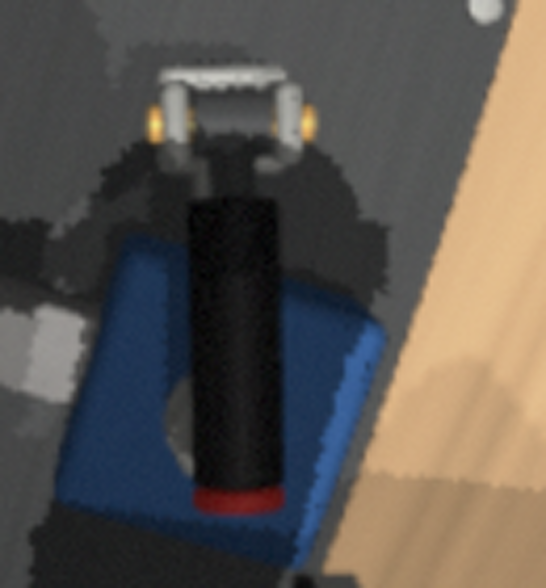

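View pics/d3.png

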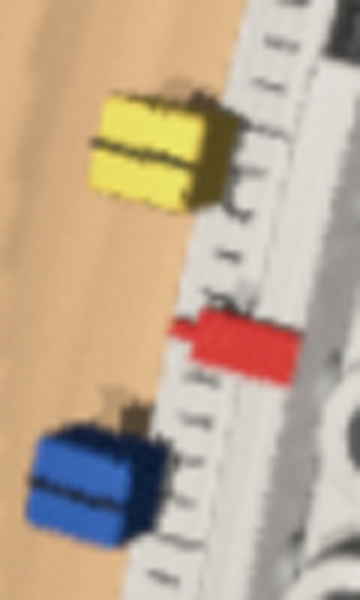

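View pics/d2.png

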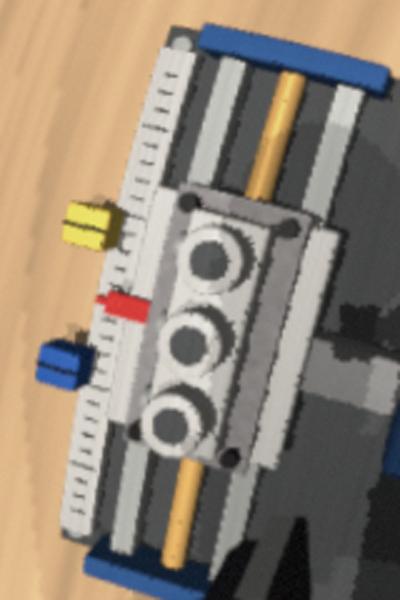

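```bash
cat >> h.py <<'E'
def fproj(d,P):
    T=np.linalg.inv(d["world_from_camera"]); P=np.atleast_2d(P); C=P@T[:3,:3].T+T[:3,3]
    r=np.hypot(C[:,0],C[:,1]); th=np.arctan2(r,C[:,2]); K=np.array(d["mtx"])
    return np.c_[K[0,2]+K[0,0]*th*C[:,0]/r, K[1,2]+K[1,1]*th*C[:,1]/r]
def fplane(d,uv,z):
    K=np.array(d["mtx"]);T=np.array(d["world_from_camera"])
    m=np.array([(uv[0]-K[0,2])/K[0,0],(uv[1]-K[1,2])/K[1,1]]); th=np.linalg.norm(m)
    v=T[:3,:3]@np.r_[np.sin(th)*m/th,np.cos(th)]; o=T[:3,3]; return o+v*(z-o[2])/v[2]
E
python3 - <<'E'
from fit import *
p=np.load("p.npy"); W=pickle.load(open("pics/wrist1.pkl","rb"))
d1=lambda x,y:(290+x/4.2,100+y/4.2); d3=lambda x,y:(160+x/6,95+y/6)
h=fplane(W,d1(232,124),94); print("hinge",h)
for z in (94,115,117): print("red end",z,fplane(W,d1(239,500),z))
print("pin ends",fplane(W,d1(155,124),94),fplane(W,d1(309,124),94))
for uv,P in [((128,240),(42,-42,55)),((383,322),(-42,-42,55)),((60,500),(42,42,55))]:
    print(fplane(W,d1(*uv),55).round(1), unit2w(p,P).round(1))
print("corner",fplane(W,(412,97),10.8).round(1),unit2w(p,(-60,-160,10.8)).round(1))
def u(uv,z):
    w=fplane(W,uv,z); return (Rz(-p[2])@(w-[p[0],p[1],0])).round(1)
for z in (35,40,45,50): print(z,"yel",u(d3(148,152),z),"ptr",u(d3(170,326),z),"blu",u(d3(78,492),z))
E
```

```text
hinge [ 588.75764504 -117.80637667   94.        ]
red end 94 [547.19660837 -24.19792662  94.        ]
red end 115 [552.04061421 -30.17395868 115.        ]
red end 117 [552.50194809 -30.74310459 117.        ]
pin ends [ 607.20474126 -110.27126117   94.        ] [ 570.16823342 -125.59062915   94.        ]
[599.8 -74.8  55. ] [[605.3 -71.9  55. ]]
[519.8 -80.7  55. ] [[521.6 -79.3  55. ]]
[589.4   7.1  55. ] [[597.9  11.7  55. ]]
corner [ 511.3 -196.6   10.8] [[ 514.1 -198.5   10.8]]
35 yel [225.1 -41.3  35. ] ptr [210.6  -4.1  35. ] blu [226.  40.  35.]
40 yel [223.  -41.9  40. ] ptr [208.6  -5.2  40. ] blu [223.9  38.3  40. ]
45 yel [220.9 -42.6  45. ] ptr [206.7  -6.4  45. ] blu [221.8  36.7  45. ]
50 yel [218.7 -43.2  50. ] ptr [204.8  -7.5  50. ] blu [219.6  35.   50. ]
```

```bash
cat > fit2.py <<'E'
from fit import *
W=pickle.load(open("pics/wrist1.pkl","rb"))
d1=lambda x,y:(290+x/4.2,100+y/4.2); d3=lambda x,y:(160+x/6,95+y/6); d2=lambda x,y:(150+x/2.5,30+y/2.5);c4=lambda x,y:(215+x/10,230+y/10)
wo=[(d1(128,240),(42,-42,55)),(d1(383,322),(-42,-42,55)),(d1(60,500),(42,42,55)),((412.5,96.5),(-60,-160,-1)),(d2(170,25),(225,-160,-1)),(d2(60,540),(225,160,-1))]
# params: x,y,yaw,zt,th,f, S off(6,7), D off(8,9), W off(10,11), ptr x,y,z ; yel x,y,z; blue x,y ,(z same)
off={id(S):6,id(D):8,id(W):10}
def model(p):
    th,f=p[4:6];u=np.array([np.cos(th),np.sin(th),0]);e=np.array([-np.sin(th),np.cos(th),0])
    H=u*90+[0,0,94]; G=lambda L:H+L*(-u*np.cos(f)+np.array([0,0,np.sin(f)]))
    o=[]
    for d,uv,P in obs+[(W,a,b) for a,b in wo]:
        P=np.array(P,float)
        if P[2]<0:P[2]=p[3]
        o.append((d,uv,P))
    for d,uv,L in g+[(W,d1(239,500),100),(W,d1(235,200),20)]: o.append((d,uv,G(L)))
    o.append((W,d1(232,124),H))
    ptr=p[12:15];yel=p[15:18];blu=np.r_[p[18:20],p[17]]
    o+=[(W,d3(170,326),ptr),(S,c4(378,240),ptr),(W,d3(148,152),yel),(S,c4(152,235),yel),(W,d3(78,492),blu),(S,c4(545,375),blu)]
    return o
def res2(p,full=False):
    r=[]
    for d,uv,P in model(p):
        k=off[id(d)]
        f=fproj if d is W else proj
        r.append(f(d,unit2w(p,P))[0]-uv-p[k:k+2])
    return np.array(r) if full else np.r_[np.ravel(r)/1.0,p[6:12]/2,(p[18]-p[15]),(p[14]-p[17]+5)/20]
x0=np.r_[560,-34,.09,10.8,-1.27,.23,np.zeros(6),205,-6,40,220,-43,40,220,40]
q=least_squares(res2,x0,loss='soft_l1')
if __name__=="__main__":
    print(q.x.round(3),q.cost); 
    for (d,uv,P),r in zip(model(q.x),res2(q.x,True)): print({id(S):'S',id(D):'D',id(W):'W'}[id(d)],P.round(0),r.round(1))
    p=q.x; np.save("p2.npy",p); th=p[4]
    print("hinge",unit2w(p,[90*np.cos(th),90*np.sin(th),94]),"delta",p[16]-p[13])
E
python3 fit2.py
```

```text
[ 5.54357e+02 -3.67610e+01  9.00000e-02  9.04400e+00 -1.26400e+00
  2.24000e-01  4.50000e-02 -2.01300e+00  9.31000e-01 -7.30000e-02
  2.60000e-01 -8.66000e-01  2.11314e+02 -5.60600e+00  4.68750e+01
  2.26305e+02 -4.21680e+01  4.62440e+01  2.26436e+02  3.72820e+01] 21.117895222542373
S [ 42. -42.  55.] [-2.3  0.5]
S [42. 42. 55.] [1.  0.1]
S [-42.  42.  55.] [ 1.1 -0.9]
S [-42. -42.  55.] [-0.7 -1.6]
S [ 0.  0. 76.] [-0.9  0.8]
D [42. 42. 55.] [-1.  -1.1]
D [-42.  42.  55.] [-0.7 -0.4]
D [-42. -42.  55.] [1.1 0.5]
D [ 42. -42.  55.] [ 2.2 -0.8]
D [ 0.  0. 76.] [-0.3 -0.2]
S [-60. 160.   9.] [ 0.1 -0.9]
S [225. 160.   9.] [ 0.6 -0.2]
S [ 225. -160.    9.] [-1.6  1.2]
D [-60. 160.   9.] [0.  1.1]
D [ -60. -160.    9.] [0.2 0.3]
W [ 42. -42.  55.] [-0.4  0.8]
W [-42. -42.  55.] [2.7 0.7]
W [42. 42. 55.] [-3.   1.2]
W [ -60. -160.    9.] [ 1.6 -1. ]
W [ 225. -160.    9.] [-0.6 -0.4]
W [225. 160.   9.] [-0.2 -0.7]
S [ -2.   7. 116.] [ 1.2 -0.5]
S [ 21. -67.  98.] [0.2 0.5]
D [ -2.   7. 116.] [-0.1  0.4]
W [ -2.   7. 116.] [0.2 1.7]
W [ 21. -67.  98.] [-0.1 -0.9]
W [ 27. -86.  94.] [ 0.2 -0.9]
W [211.  -6.  47.] [0.1 0.2]
S [211.  -6.  47.] [-0.3  0. ]
W [226. -42.  46.] [-0.3 -0.4]
S [226. -42.  46.] [0.5 0.1]
W [226.  37.  46.] [0.2 0.2]
S [226.  37.  46.] [-0.2 -0.1]
hinge [[ 589.07318976 -119.7954656    94.        ]] delta -36.56244638918877
```

```bash
python3 -c "
from h import *
s,R=cur(); print(s['position']);print(R.round(4));print(tool([559.7,-49.7,130]),tool([559.7,-49.7,92]))"
```

```text
[602.6515055  -60.16947247 287.88699328]
[[-8.000e-04  3.672e-01 -9.301e-01]
 [-1.900e-03 -9.301e-01 -3.672e-01]
 [-1.000e+00  1.400e-03  1.500e-03]]
[157.9030813 -25.7385331  35.8732373] [195.90300092 -25.79317113  35.81734729]
```

Call:
apply_moves(targets="15 -3 5 0 -0.4; 40 -8 12 0 -0.4; 70 -15 20 0 -0.4; 100 -22 30 0 -0.4; 130 -26 36 0 -0.4; 145 -26 36 0 -0.4; 152 -26 36 0 -0.4; 155 -26 36 0 -0.4")

```text
clock: 2.53
position: [556.4, -44.2, 133.1]
ee_rot: [-0.693, -0.134, 0.695, -0.134]
contact_force: [0.9, 0.0, 0.8]
gripper_width: 60.0
```

```bash
python3 snap.py 2 wrist scene side;  python3 -c "
from h import *
s,R=cur(); print(s['position'],tool([559.7,-49.7,92]))"
```

```text
[558.04157628 -44.12127739 135.3215836 ] [43.32484605  5.76255976  0.6186603 ]
```

View pics/wrist2.png

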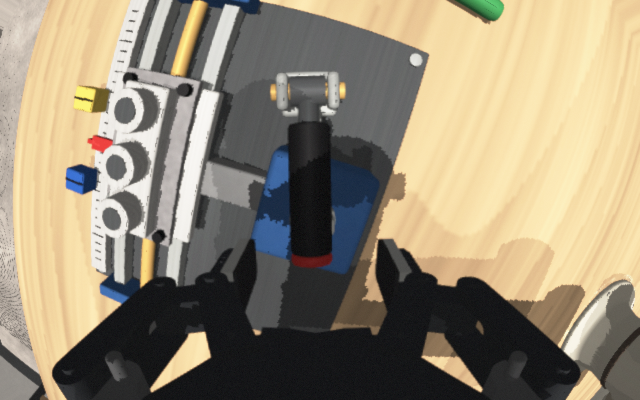

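View pics/side2.png

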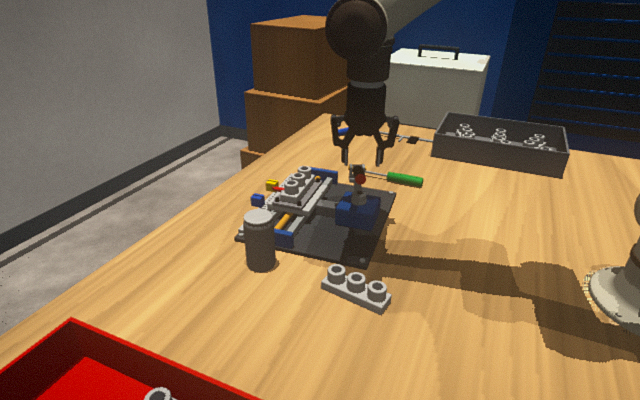

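```bash
python3 -c "
from h import *
W=pickle.load(open('pics/wrist2.pkl','rb'))
print('hinge',fplane(W,(308.5,90),94),'red',fplane(W,(311.5,261),116.5))
print(cur()[0]['position'],cur()[0]['clock'])"
```

```text
hinge [ 589.76304534 -118.73687671   94.        ] red [552.55080647 -30.22703086 116.5       ]
[558.04157628 -44.12127739 135.3215836 ] 2.6833
```

Call:
apply_moves(targets="10 3 0 0 -0.4; 20 6 0 0 -0.4; 30 6 0 0 -0.4; 38 6 0 0 -0.4; 43 6 0 0 -0.4; 43 6 0 0 -0.4; 43 6 0 0 -0.2; 43 6 0 0 0; 43 6 0 0 0")

```text
clock: 3.43
position: [559.6, -49.7, 91.8]
ee_rot: [0.695, 0.134, -0.694, 0.134]
contact_force: [0.5, -0.7, -0.2]
gripper_width: 42.7
```

```bash
python3 snap.py 3 wrist;  python3 -c "
from h import *
s,R=cur(); print(s['position'],s['contact_force'],tool([560,-49.2,92]))"
```

```text
[559.59331939 -49.69479482  91.83697569] [-0.53670215  0.06094001 -0.3084184 ] [-0.16249012 -0.3081322  -0.56163998]
```

View pics/wrist3.png

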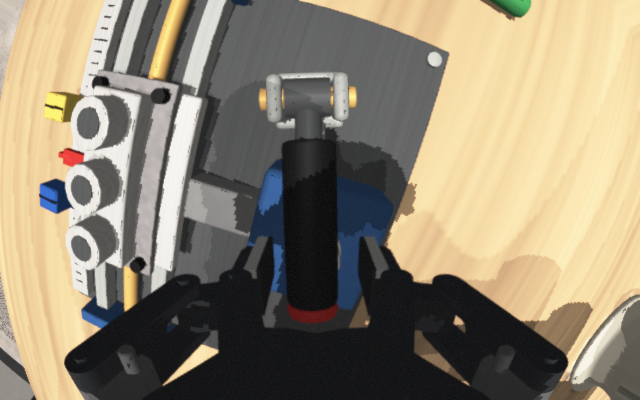

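Call:
apply_moves(targets="0 0 0 0 0.5; 0 0 0 0 1; 0 0 0 0 1; 0 0 0 0 1; 0 0 0 0 1; 0 0 0 0 1")

```text
clock: 3.98
position: [560.7, -49.1, 92.0]
ee_rot: [0.696, 0.134, -0.693, 0.134]
contact_force: [3.7, 4.1, 1.8]
gripper_width: 22.1
```

```bash
python3 -c "
from h import *
s,R=cur(); print(s['position'],s['contact_force'])
f0=.224;r=78
for f in [.35,.5,.65,.8,.95,1.1,1.25,1.4,1.5,1.571,1.65,1.7]: print(f,np.round([-r*(np.sin(f)-np.sin(f0)),r*(np.cos(f0)-np.cos(f))],1))"
```

```text
[560.69551547 -49.08490158  92.01980312] [3.65652272 4.1148748  1.81714022]
0.35 [-9.4  2.8]
0.5 [-20.1   7.6]
0.65 [-29.9  14. ]
0.8 [-38.6  21.7]
0.95 [-46.1  30.7]
1.1 [-52.2  40.7]
1.25 [-56.7  51.5]
1.4 [-59.5  62.8]
1.5 [-60.5  70.5]
1.571 [-60.7  76.1]
1.65 [-60.4  82.2]
1.7 [-60.   86.1]
```

Call:
apply_moves(targets="-5 1 0 0 1; -10 3 0 0 1; -20 8 0 0 1; -30 14 0 0 1; -39 22 0 0 1; -46 31 0 0 1; -52 41 0 0 1; -57 51 0 0 1; -59 57 0 0 1; -60 63 0 0 1")

```text
clock: 4.82
position: [580.5, -107.0, 148.7]
ee_rot: [-0.693, -0.135, 0.696, -0.131]
contact_force: [-0.3, 10.3, -1.5]
gripper_width: 21.5
```

```bash
python3 snap.py 4 wrist side;  python3 -c "
from h import *
s,R=cur(); print(s['position'],s['contact_force'],s['gripper_width'])
import cv2
a=cv2.imread('pics/side4.png');cv2.imwrite('pics/e4.png',cv2.resize(a[90:240,260:430],None,fx=3.9,fy=3.9,interpolation=cv2.INTER_CUBIC))"
```

```text
[ 580.96173029 -108.15858237  148.82664575] [ 1.66716238  2.92364851 -7.49692877] 22.031368348377267
```

View pics/wrist4.png

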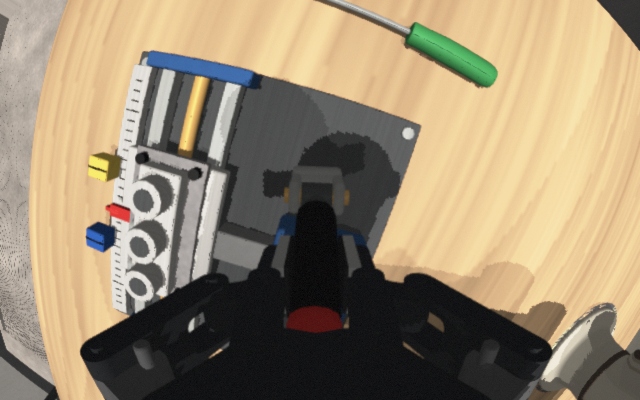

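View pics/e4.png

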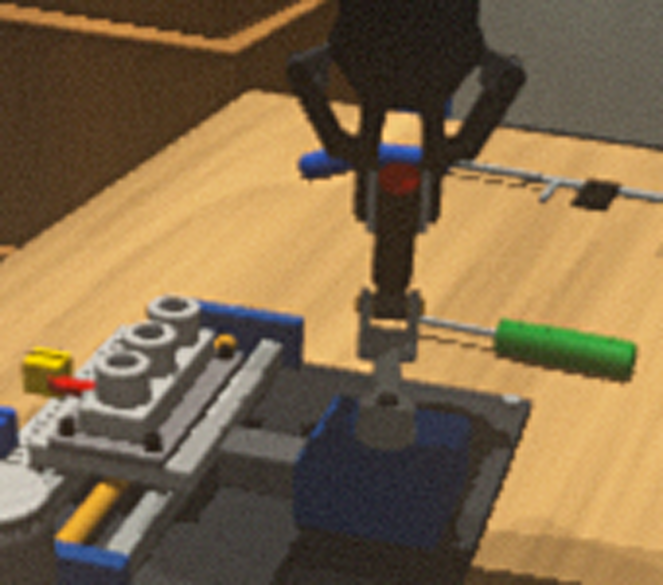

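Call:
apply_moves(targets="0 4 0 0 1; -1 8 0 0 1; -1 12 0 0 1; -1 15 0 0 1; -1 18 0 0 1; 0 20 0 0 1; 0 20 0 0 1")

```text
clock: 5.5
position: [587.0, -124.8, 149.9]
ee_rot: [-0.692, -0.135, 0.697, -0.132]
contact_force: [-2.2, 8.6, 0.1]
gripper_width: 20.4
```

```bash
python3 snap.py 5 wrist side;  python3 -c "
from h import *
s,R=cur(); print(s['position'],s['contact_force'],s['contact_force']@R,s['gripper_width'])
import cv2
a=cv2.imread('pics/side5.png');cv2.imwrite('pics/e5.png',cv2.resize(a[90:240,260:430],None,fx=3.9,fy=3.9,interpolation=cv2.INTER_CUBIC))"
```

```text
[ 587.00440141 -124.79443103  149.89919961] [-2.31520185  8.78883253 -0.11007618] [ 0.15750715 -9.02008359 -1.10866457] 20.815586773178392
```

View pics/wrist5.png

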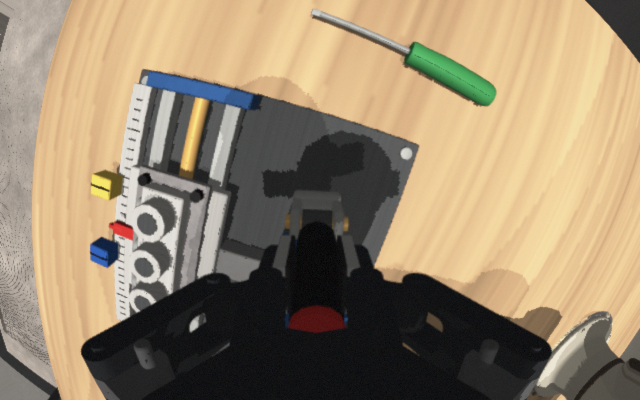

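View pics/e5.png

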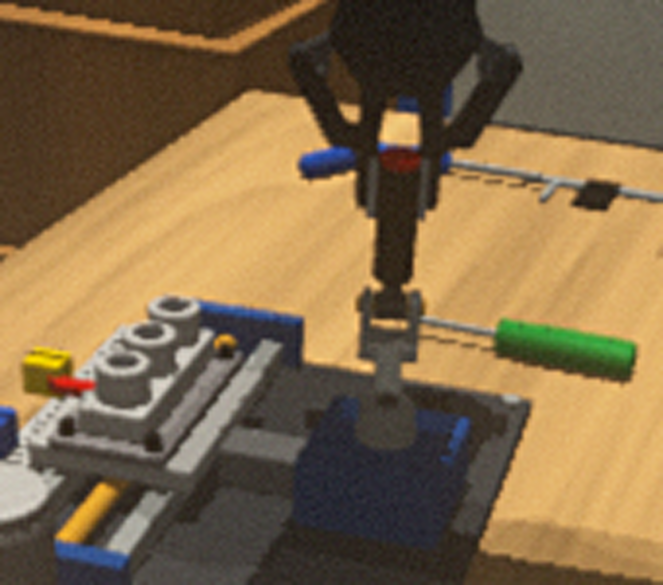

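Call:
apply_moves(targets="0 2 0 0 1; 0 4 0 0 1; 0 6 0 0 1; 0 6 0 0 1")

```text
clock: 5.93
position: [589.3, -131.9, 149.3]
ee_rot: [-0.692, -0.134, 0.697, -0.133]
contact_force: [-2.3, 4.8, -5.8]
gripper_width: 18.0
```

```bash
 python3 -c "
from h import *
s,R=cur(); print(s['position'],s['contact_force'],s['contact_force']@R,s['gripper_width'])"
```

```text
[ 589.29185542 -131.92479849  149.33889237] [-2.27185122  4.82300079 -5.8449108 ] [ 5.86870517 -5.29756659  0.28233772] 18.044632972743866
```

Call:
apply_moves(targets="0 0 0 0 0; 0 0 0 0 0; 0 0 0 0 0; 0 0 0 0 -0.3; 0 0 0 0 -0.3")

```text
clock: 6.35
position: [592.7, -132.9, 152.1]
ee_rot: [0.695, 0.133, -0.694, 0.134]
contact_force: [0.6, 0.5, 0.1]
gripper_width: 55.2
```

```bash
python3 snap.py 6 wrist side scene;  python3 -c "
from h import *
s,R=cur(); print(s['position'],s['contact_force']@R,s['gripper_width'])
import cv2
a=cv2.imread('pics/side6.png');cv2.imwrite('pics/e6.png',cv2.resize(a[90:240,260:430],None,fx=3.9,fy=3.9,interpolation=cv2.INTER_CUBIC))
a=cv2.imread('pics/scene6.png');cv2.imwrite('pics/f6.png',cv2.resize(a[80:230,220:390],None,fx=3.9,fy=3.9,interpolation=cv2.INTER_CUBIC))"
```

```text
[ 592.46012381 -132.60117457  151.61958284] [-0.57688961 -0.62522311 -0.66438168] 55.55944772151149
```

View pics/wrist6.png

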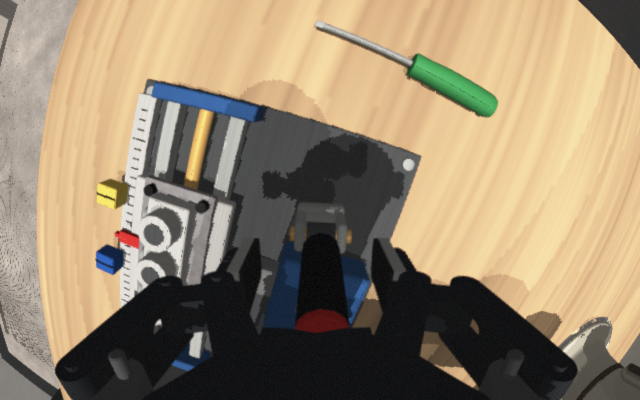

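View pics/e6.png

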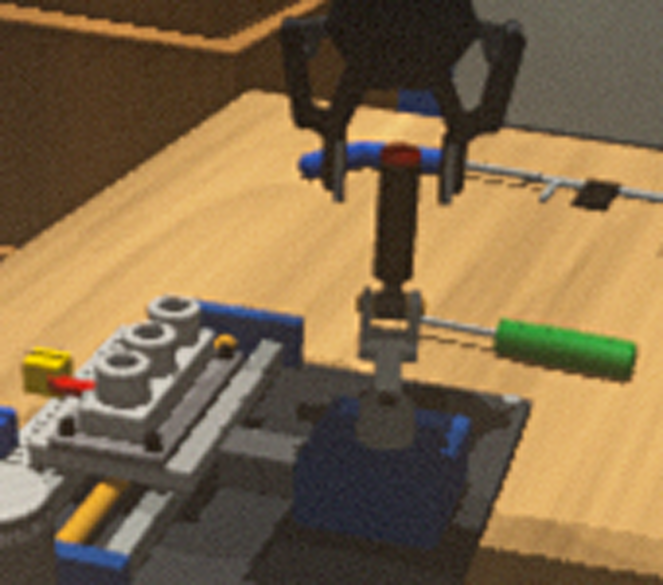

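View pics/f6.png

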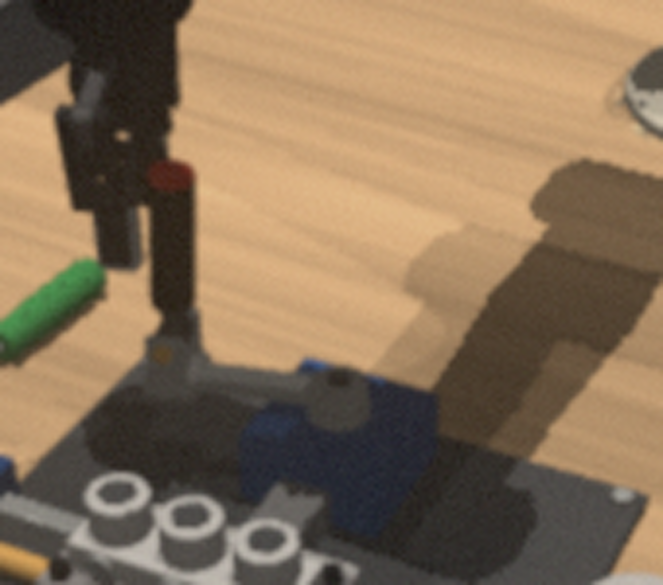

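```bash
python3 - <<'E'
from h import *
p=np.load("p2.npy"); 
S=pickle.load(open("pics/scene6.pkl","rb"));D=pickle.load(open("pics/side6.pkl","rb"));W=pickle.load(open("pics/wrist6.pkl","rb"))
H=np.array([589.5,-119.3,94]);u=np.array([.387,-.922,0])
for f in (1.35,1.45,1.571):
    v=-u*np.cos(f)+np.array([0,0,np.sin(f)])
    print(f,"S",[(proj(S,H+L*v)[0]-p[6:8]).round(1).tolist() for L in (20,100)],"D",[(proj(D,H+L*v)[0]-p[8:10]).round(1).tolist() for L in (20,100)],"W",[(fproj(W,H+L*v)[0]-p[10:12]).round(1).tolist() for L in (20,100)])
print("obs S top",220+170/3.9,80+177/3.9,"base",220+175/3.9,80+305/3.9,"D top",260+400/3.9,90+156/3.9, "base",260+393/3.9,90+283/3.9)
print(fplane(W,(320,235),94))
E
```

```text
1.35 S [[264.8, 160.6], [270.8, 127.5]] D [[357.5, 162.4], [360.1, 132.8]] W [[311.2, 251.8], [310.0, 358.0]]
1.45 S [[263.8, 160.4], [265.7, 126.4]] D [[357.5, 161.9], [359.8, 130.5]] W [[311.1, 249.2], [309.3, 344.9]]
1.571 S [[262.7, 160.2], [259.6, 125.7]] D [[357.4, 161.5], [359.5, 128.4]] W [[311.0, 245.9], [308.5, 324.7]]
obs S top 263.5897435897436 125.38461538461539 base 264.87179487179486 158.2051282051282 D top 362.56410256410254 130.0 base 360.7692307692308 162.56410256410257
[ 583.63104473 -120.32908322   94.        ]
```

```bash
python3 - <<'E'
import cv2,numpy as np
from h import *
a=cv2.imread("pics/scene6.png")
cv2.imwrite("pics/g6.png",cv2.resize(a[115:180,245:290],None,fx=9,fy=9,interpolation=cv2.INTER_CUBIC))
g=a.astype(float).max(2)
for y in range(128,158,3): print(y,g[y,254:276].astype(int))
p=np.load("p2.npy"); S=pickle.load(open("pics/scene6.pkl","rb"))
for th in (-1.264,-1.33):
  uu=Rz(p[2])@np.array([np.cos(th),np.sin(th),0]); H=np.array([p[0],p[1],94])+90*uu
  for f in (1.47,1.571): 
    v=-uu*np.cos(f)+np.array([0,0,np.sin(f)]); print(th,f,[(proj(S,H+L*v)[0]-p[6:8]).round(1).tolist() for L in (0,20,100)])
E
```

```text
128 [ 50  49  48  49  44  51  62  68  67  73  71  67  64  66  65  98 173 220
 223 222 221 219]
131 [ 51  53  59  44  48  45  46  45  41  45  44  46  47  48  51  92 166 214
 220 221 220 222]
134 [ 80 130 184 168 103  55  42  44  46  42  50  49  48  47  51  97 162 212
 214 215 218 216]
137 [ 75 105 166 179 112  57  45  46  48  51  44  45  49  46  51  90 157 203
 208 211 207 212]
140 [ 73  88 147 171 109  54  48  45  43  42  49  41  50  48  54  91 165 207
 213 210 207 206]
143 [ 74  82 137 169 110  56  47  43  47  46  44  45  47  42  49  92 168 212
 220 219 218 220]
146 [ 74  82 120 151 126  60  48  47  45  49  47  43  47  51  49  91 160 206
 210 213 210 211]
149 [139 172 197 193 139  65  45  41  49  50  47  47  48  47  55  89 158 201
 204 206 209 209]
152 [206 206 204 184 130  59  45  47  47  47  46  51  46  50  52  91 159 204
 208 202 203 203]
155 [205 202 205 184 136  62  49  46  43  45  46  44  47  49  49  89 155 203
 205 208 214 210]
-1.264 1.47 [[263.3, 168.1], [263.6, 160.2], [264.6, 126.1]]
-1.264 1.571 [[263.3, 168.1], [262.6, 160.1], [259.5, 125.5]]
-1.33 1.47 [[264.0, 166.5], [264.3, 158.6], [265.3, 124.7]]
-1.33 1.571 [[264.0, 166.5], [263.3, 158.5], [260.3, 124.0]]
```

View pics/g6.png

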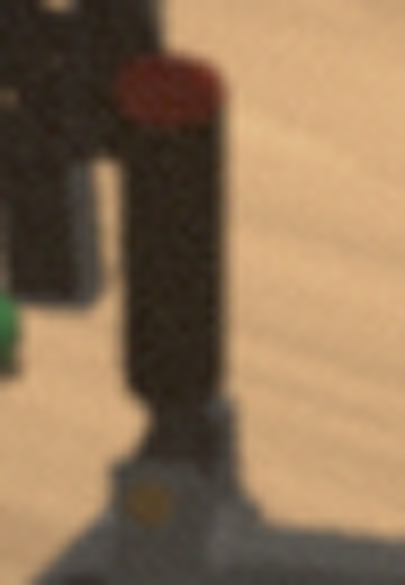

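```bash
python3 - <<'E'
import cv2,numpy as np
from h import *
a=cv2.imread("pics/wrist6.png")
cv2.imwrite("pics/g7.png",cv2.resize(a[190:340,250:400],None,fx=4,fy=4,interpolation=cv2.INTER_CUBIC))
p=np.load("p2.npy"); W=pickle.load(open("pics/wrist6.pkl","rb"));D=pickle.load(open("pics/side6.pkl","rb"))
for th in (-1.30,-1.34,):
  uu=Rz(p[2])@np.array([np.cos(th),np.sin(th),0]); H=np.array([p[0],p[1],94])+90*uu
  e=np.cross([0,0,1],uu)
  for f in (1.41,1.51,1.571): 
    v=-uu*np.cos(f)+np.array([0,0,np.sin(f)]); n=np.cross(v,e); 
    print(th,f,"pins",fproj(W,[H+16*e,H-16*e]).round(1).tolist(),"base,top",fproj(W,[H+20*v,H+100*v]).round(1).tolist(),"rims",fproj(W,[H+100*v+12*n,H+100*v-12*n]).round(1).tolist())
E
```

```text
-1.3 1.41 pins [[294.2, 232.5], [340.0, 233.3]] base,top [[317.1, 249.0], [317.2, 349.2]] rims [[316.6, 364.3], [317.8, 331.9]]
-1.3 1.51 pins [[294.2, 232.5], [340.0, 233.3]] base,top [[317.2, 246.3], [317.7, 334.1]] rims [[317.1, 353.0], [318.4, 312.7]]
-1.3 1.571 pins [[294.2, 232.5], [340.0, 233.3]] base,top [[317.2, 244.6], [318.1, 323.3]] rims [[317.4, 344.6], [318.8, 299.4]]
-1.34 1.41 pins [[299.3, 231.9], [345.0, 234.3]] base,top [[322.5, 249.2], [324.0, 349.4]] rims [[322.0, 364.4], [326.2, 332.1]]
-1.34 1.51 pins [[299.3, 231.9], [345.0, 234.3]] base,top [[322.7, 246.5], [325.8, 334.3]] rims [[323.6, 353.2], [328.1, 312.9]]
-1.34 1.571 pins [[299.3, 231.9], [345.0, 234.3]] base,top [[322.9, 244.8], [326.9, 323.5]] rims [[324.7, 344.7], [329.3, 299.7]]
```

View pics/g7.png

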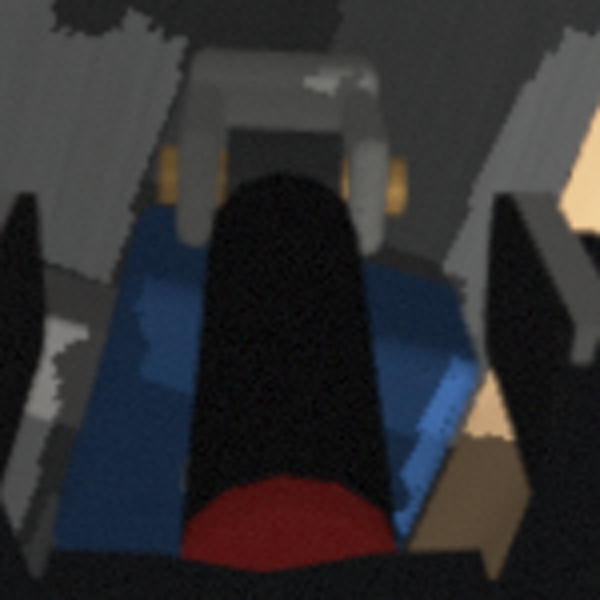

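Call:
apply_moves(targets="-20 0 0 0 -0.3; -45 0 0 0 -0.3; -60 -15 0 1 0.3; -60 -35 2 2 1; -60 -55 3 2 1; -55 -62 4 2 1; -40 -62 4 2 1; -25 -62 4 2 1; -13 -62 4 2 1; -13 -60 4 2 1")

```text
clock: 7.33
position: [564.3, -78.2, 161.3]
ee_rot: [-0.694, -0.122, 0.699, -0.121]
contact_force: [0.2, 0.3, -0.4]
gripper_width: -0.1
```

```bash
python3 snap.py 7 wrist scene;  python3 -c "
from h import *
s,R=cur(); print(s['position'],s['contact_force']@R,s['gripper_width'],tool([584,-121,151]))
import cv2
a=cv2.imread('pics/scene7.png');cv2.imwrite('pics/f7.png',cv2.resize(a[80:230,220:390],None,fx=3.9,fy=3.9,interpolation=cv2.INTER_CUBIC))"
```

```text
[566.38872577 -78.68542086 163.98361277] [-0.78539924  0.32541013 -0.74192961] -0.04110910551678861 [12.99530652 45.77511101 -2.2396446 ]
```

View pics/wrist7.png

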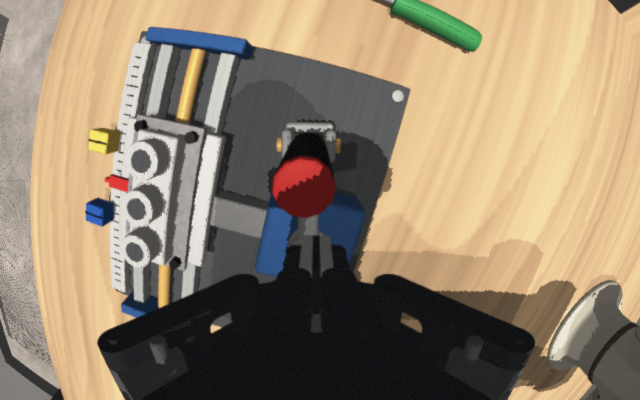

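View pics/f7.png

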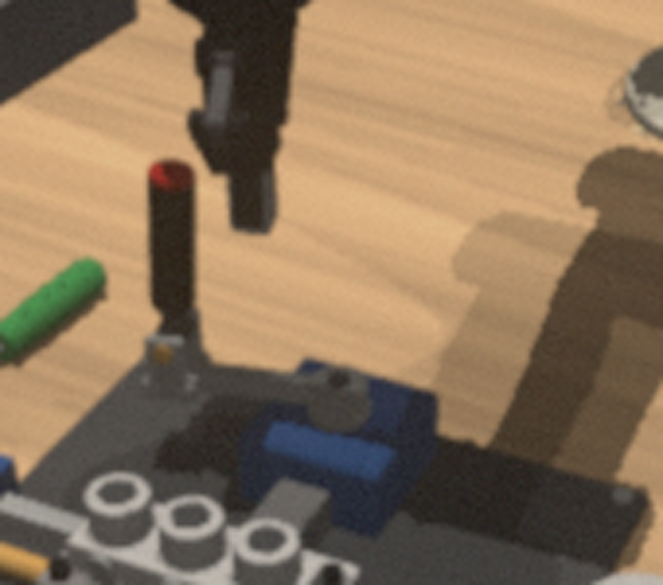

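```bash
cat > upr.py <<'E'
from h import *
def est(W,top,pin):
    H=fplane(W,pin,94); T0=fplane(W,top,194)
    o=np.array(W["world_from_camera"])[:3,3]
    p=np.load("p2.npy"); u=H-[p[0],p[1],94]; u/=np.linalg.norm(u)
    g=lambda f:fproj(W,H+100*(-u*np.cos(f)+np.array([0,0,np.sin(f)])))[0]
    r=least_squares(lambda f:g(f[0])-top,[1.5]); print("H",H,"top@194",T0,"f",r.x,r.fun,"th",np.arctan2(u[1],u[0])-p[2],"rad",np.hypot(*(H-[p[0],p[1],94])[:2]))
E
python3 - <<'E'
from upr import *
W=pickle.load(open("pics/wrist7.pkl","rb")); est(W,(303.5,187),(308,145.5))
import cv2
a=cv2.imread("pics/wrist7.png");cv2.imwrite("pics/g8.png",cv2.resize(a[110:230,250:370],None,fx=5,fy=5,interpolation=cv2.INTER_CUBIC))
E
```

```text
H [ 583.6531443  -120.20803184   94.        ] top@194 [ 581.86171295 -115.42979154  194.        ] f [1.51943032] [-0.28245502  0.00109312] th -1.3227700614313478 rad 88.44054824672422
```

View pics/g8.png

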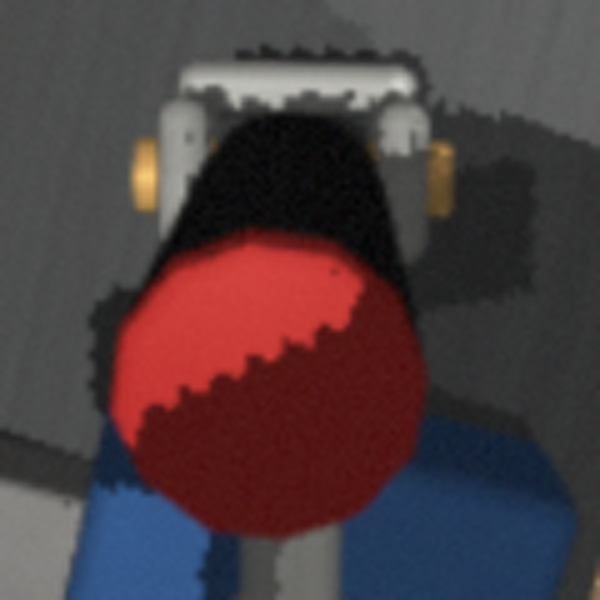

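Call:
apply_moves(targets="0 6 0 0 1; 0 12 0 0 1; 0 15 0 0 1; 0 18 0 0 1; 0 20 0 0 1; 0 22 0 0 1; 0 22 0 0 1")

```text
clock: 8.02
position: [573.9, -99.1, 164.5]
ee_rot: [0.697, 0.122, -0.696, 0.122]
contact_force: [-0.2, 0.8, 0.8]
gripper_width: -0.2
```

```bash
python3 -c "
from h import *
s,R=cur(); print(s['position'],s['contact_force']@R,tool([584,-121,151]))"
```

```text
[573.94750326 -99.14184174 164.52487045] [-0.76733502 -0.81705457 -0.10930857] [13.52892568 23.96922801 -2.04894429]
```

Call:
apply_moves(targets="0 2 0 0 1; 0 4 0 0 1; 0 6 0 0 1; 0 6 0 0 1")

```text
clock: 8.35
position: [575.3, -102.8, 164.6]
ee_rot: [-0.696, -0.123, 0.697, -0.121]
contact_force: [-4.7, 9.0, 4.3]
gripper_width: 0.1
```

```bash
python3 -c "
from h import *
s,R=cur(); print(s['position'],s['contact_force']@R,tool([584,-121,151]))"
```

```text
[ 575.25568887 -102.8425293   164.577815  ] [ -4.23525074 -10.07465872   1.32247198] [13.51794772 20.08716817 -2.06991399]
```

Call:
apply_moves(targets="0 -5 0 0 1; 0 -12 0 0 1; 0 -20 0 0 1; 0 -28 0 0 1; 0 -28 0 0 1; 0 -28 0 0 1")

```text
clock: 8.85
position: [566.2, -77.8, 164.4]
ee_rot: [-0.696, -0.122, 0.697, -0.122]
contact_force: [-1.1, 1.1, 0.5]
gripper_width: -0.1
```

```bash
python3 snap.py 8 wrist scene; python3 - <<'E'
from upr import *
import cv2
a=cv2.imread("pics/wrist8.png");cv2.imwrite("pics/g9.png",cv2.resize(a[110:230,250:370],None,fx=5,fy=5,interpolation=cv2.INTER_CUBIC))
g=cv2.imread("pics/scene8.png").astype(float).max(2)
for y in range(128,158,6): print(y,g[y,254:276].astype(int))
E
```

```text
128 [184 106  58  62  65  69  67  65  64  62  57  56  96 169 220 222 224 223
 223 220 220 217]
134 [206 169  73  45  48  49  46  48  47  52  45  51  66 145 208 214 211 214
 213 217 214 217]
140 [205 177 108  55  50  50  51  47  51  45  51  48  46  94 163 211 211 215
 211 209 207 205]
146 [205 201 165  80  48  47  48  49  50  44  46  47  45  65 143 201 207 211
 208 209 211 213]
152 [206 205 183 134  64  50  41  49  46  45  47  50  43  53  94 161 204 209
 205 205 204 202]
```

View pics/g9.png

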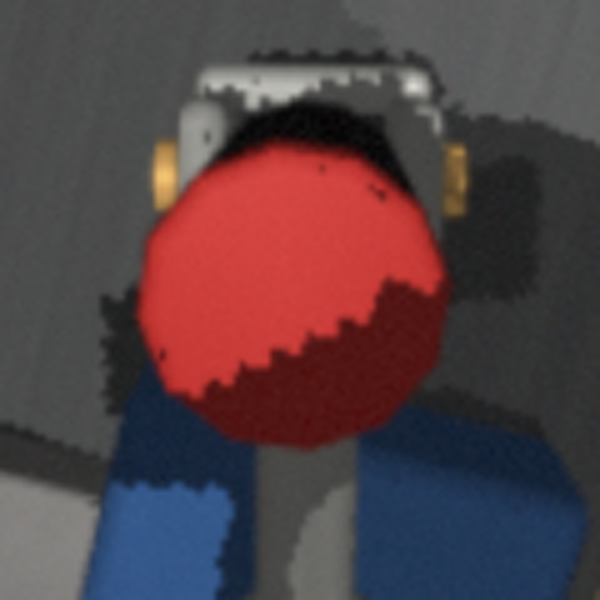

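```bash
python3 - <<'E'
from upr import *
W=pickle.load(open("pics/wrist8.pkl","rb")); est(W,(308.6,169.2),(312.1,145.7))
s,R=cur(); print(s['position'],tool([586,-121,151]))
p=np.load("p2.npy");print(p[:3])
E
```

```text
H [ 583.16262276 -120.299749     94.        ] top@194 [ 583.82429414 -121.29503928  194.        ] f [1.5823569] [0.8124427  0.00864378] th -1.328351525152149 rad 88.36597478991125
[566.34183585 -78.23589001 164.34972568] [13.35974546 46.89386384 -3.98878818]
[ 5.54356586e+02 -3.67607895e+01  8.96093031e-02]
```

Call:
apply_moves(targets="-20 0 0 0 1; -45 0 0 0 0.2; -50 10 0 0 -0.2; -50 25 -1 0 -0.2; -50 40 -2 0 -0.2; -50 46 -2 0 -0.2; -40 46 -2 0 -0.2; -20 46 -2 0 -0.2; 5 46 -2 0 -0.2; 20 46 -2 0 -0.2")

```text
clock: 9.78
position: [581.8, -120.4, 140.9]
ee_rot: [-0.695, -0.122, 0.698, -0.121]
contact_force: [0.3, -1.3, -1.3]
gripper_width: 51.3
```

```bash
python3 snap.py 9 wrist scene; python3 - <<'E'
from h import *
s,R=cur(); print(s['position'],s['contact_force']@R,tool([583.8,-121,143]),R.round(3).tolist())
E
```

```text
[ 580.92141975 -120.37388123  140.17044119] [ 0.47017619  0.86027857 -0.13490874] [-2.8537947   1.55389042 -2.47506209] [[-0.008, 0.338, -0.941], [0.001, -0.941, -0.338], [-1.0, -0.003, 0.008]]
```

View pics/wrist9.png

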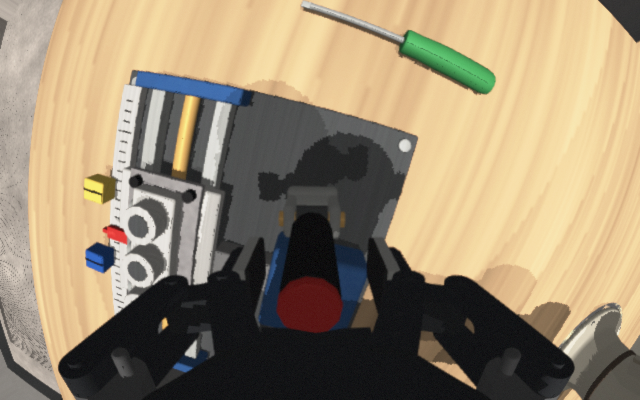

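Call:
apply_moves(targets="-2 2 -2 0 -0.1; -2 2 -2 0 0.4; -2 2 -2 0 1; -2 2 -2 0 1; -2 2 -2 0 1; -2 2 -2 0 1")

```text
clock: 10.38
position: [587.1, -122.1, 148.1]
ee_rot: [0.698, 0.121, -0.696, 0.122]
contact_force: [-0.9, -0.1, 6.2]
gripper_width: 22.8
```

```bash
python3 snap.py 10 scene; python3 - <<'E'
from h import *
s,R=cur(); print(s['position'],s['contact_force']@R,s['gripper_width'],R.round(3).tolist())
E
```

```text
[ 587.07342194 -122.15535493  148.05210956] [-5.85071366  0.29551687  1.36752816] 22.652063220565857 [[0.003, 0.339, -0.941], [-0.001, -0.941, -0.339], [-1.0, 0.001, -0.002]]
```

```bash
cat > cmd.py <<'E'
from h import *
def basis(a): # jaw z angle a, tool x down
    z=np.array([np.cos(a),np.sin(a),0]); x=np.array([0,0,-1.]); return np.c_[x,np.cross(z,x),z]
a0=Ro.from_quat([-0.58293434,-0.39916268,0.58388399,-0.39992024]).as_matrix(); a0=np.arctan2(a0[1,2],a0[0,2])
P=np.array([225.86,582.74,231.312])
calls=[((-58,290,237),47),((0,360,-60),0),((155,-26,36),0),((43,6,0),0),((0,0,0),0),((-60,63,0),0),((0,20,0),0),((0,6,0),0),((0,0,0),0),((-13,-60,4),2),((0,22,0),0),((0,6,0),0),((0,-28,0),0),((20,46,-2),0),((-2,2,-2),0)]
a=a0
for s,sp in calls:
    P=P+basis(a)@np.array(s,float); a-=np.radians(sp)
if __name__=="__main__": print(P,a,basis(a).round(3))
E
python3 cmd.py
```

```text
[ 586.2760494  -122.02186254  146.312     ] -2.7958475123090447 [[ 0.     0.339 -0.941]
 [ 0.    -0.941 -0.339]
 [-1.     0.     0.   ]]
```

```bash
cat > circ.py <<'E'
import sys
from cmd import *
def rows(P,a,C,R,angs,z=None,hand=1):
    B=basis(a); out=[]
    for t in angs:
        T=np.array([C[0]+R*np.cos(t),C[1]+R*np.sin(t),P[2] if z is None else z])
        out.append(np.round((T-P)@B).astype(int))
    print("; ".join(f"{o[0]} {o[1]} {o[2]} 0 {hand}" for o in out))
    return P+B@out[-1]
E
mv(){ :; }; mv cmd.py cmdp.py 2>/dev/null; command mv cmd.py cmdp.py; sed -i 's/from cmd /from cmdp /' circ.py
python3 - <<'E'
from circ import *
C=np.array([555.5,-36.3]); t0=np.arctan2(*(P[:2]-C)[::-1]); print(t0)
print(rows(P,a,C,92,t0-np.array([.05,.13,.25,.4,.55,.7,.85,1.0,1.12,1.2])))
E
```

```text
-1.226106655544708
0 1 5 0 1; 0 0 12 0 1; 0 -2 23 0 1; 0 -6 36 0 1; 0 -13 48 0 1; 0 -21 59 0 1; 0 -30 69 0 1; 0 -41 77 0 1; 0 -51 83 0 1; 0 -58 86 0 1
[485.7091819  -96.59932999 146.312     ]
```

Call:
apply_moves(targets="0 1 5 0 1; 0 0 12 0 1; 0 -2 23 0 1; 0 -6 36 0 1; 0 -13 48 0 1; 0 -21 59 0 1; 0 -30 69 0 1; 0 -41 77 0 1; 0 -51 83 0 1; 0 -58 86 0 1")

```text
clock: 11.27
position: [487.8, -95.8, 148.0]
ee_rot: [0.699, 0.122, -0.694, 0.122]
contact_force: [4.4, -0.3, 4.6]
gripper_width: 22.8
```

```bash
python3 snap.py 11 wrist side scene; python3 - <<'E'
from h import *
s,R=cur(); print(s['clock'],s['position'],s['contact_force'],s['gripper_width'],R.round(3).tolist())
import cv2
a=cv2.imread('pics/side11.png');b=cv2.imread('pics/scene11.png')
cv2.imwrite('pics/h11.png',np.hstack([cv2.resize(a[90:270,260:430],None,fx=2.3,fy=2.3),cv2.resize(b[90:270,200:370],None,fx=2.3,fy=2.3)]))
E
```

```text
11.4167 [487.2608738  -95.3412441  147.96258866] [1.83459645 5.96399188 8.82314452] 22.78275793950765 [[0.005, 0.34, -0.94], [0.001, -0.94, -0.34], [-1.0, 0.001, -0.005]]
```

View pics/h11.png

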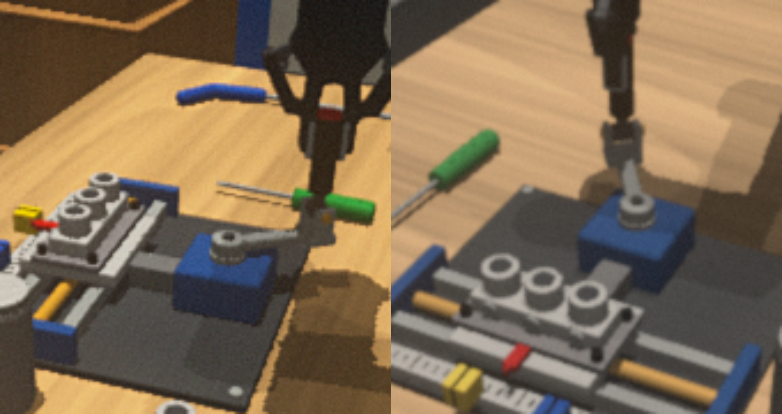

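View pics/wrist11.png

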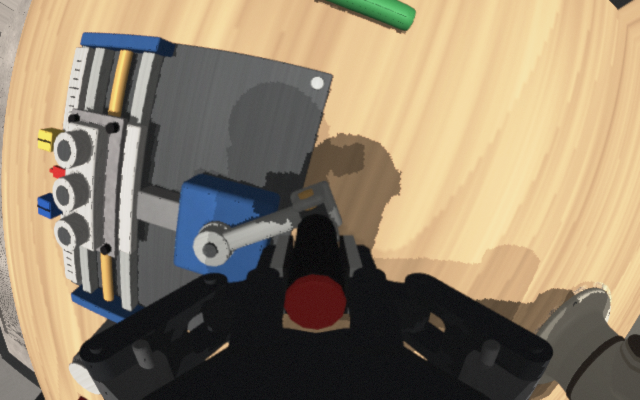

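```bash
python3 - <<'E'
from circ import *
W=pickle.load(open('pics/wrist11.pkl','rb')); print("hub",fplane(W,(211,245),76))
S=pickle.load(open('pics/scene11.pkl','rb'));D=pickle.load(open('pics/side11.pkl','rb'))
p=np.load("p2.npy")
print("S hub",onplane(S,np.array([200+637/2.3,90+203/2.3])+p[6:8],76),"D",onplane(D,np.array([260+228/2.3,90+236/2.3])+p[8:10],76))
E
```

```text
hub [554.91171015 -39.20199832  76.        ]
S hub [376.22667202 270.3498024   76.        ] D [556.61216239 -44.14605344  76.        ]
```

```bash
python3 - <<'E'
from circ import *
C=np.array([555,-37.5]); P=np.array([485.709,-96.599,146.312]); t=np.arctan2(*(P[:2]-C)[::-1]); print(t)
for i in range(3):
    st=np.cumsum([.08,.15]+[.22]*7+[.15]) if i==0 else np.cumsum([.22]*9+[.1 if i<2 else .08])
    if i==2: st=np.cumsum([.22]*7+[.18,.12,.06])
    P=rows(P,a,C,92,t-st); t-=st[-1]; print(P,t)
E
```

```text
-2.435411498315414
0 -7 3 0 1; 0 -20 6 0 1; 0 -40 6 0 1; 0 -60 2 0 1; 0 -79 -6 0 1; 0 -95 -18 0 1; 0 -108 -33 0 1; 0 -118 -51 0 1; 0 -123 -70 0 1; 0 -124 -84 0 1
[522.71481835  48.53049186 146.312     ] -4.355411498315414
0 2 -20 0 1; 0 8 -39 0 1; 0 19 -57 0 1; 0 32 -71 0 1; 0 49 -83 0 1; 0 68 -90 0 1; 0 88 -93 0 1; 0 108 -92 0 1; 0 128 -86 0 1; 0 136 -82 0 1
[645.95242286 -51.63184055 146.312     ] -6.435411498315414
0 16 11 0 1; 0 30 26 0 1; 0 40 44 0 1; 0 46 63 0 1; 0 48 83 0 1; 0 45 103 0 1; 0 38 122 0 1; 0 29 136 0 1; 0 22 145 0 1; 0 18 148 0 1
[ 512.81075189 -118.7235349   146.312     ] -8.335411498315414
```

Call:
apply_moves(targets="0 -7 3 0 1; 0 -20 6 0 1; 0 -40 6 0 1; 0 -60 2 0 1; 0 -79 -6 0 1; 0 -95 -18 0 1; 0 -108 -33 0 1; 0 -118 -51 0 1; 0 -123 -70 0 1; 0 -124 -84 0 1")

```text
clock: 12.25
position: [523.7, 47.4, 147.9]
ee_rot: [-0.696, -0.121, 0.697, -0.124]
contact_force: [-0.5, -6.9, 14.4]
gripper_width: 22.5
```

```bash
python3 snap.py 12 wrist; python3 - <<'E'
from h import *
s,R=cur(); print(s['clock'],s['position'],s['contact_force'],s['gripper_width'],R.round(3).tolist(),s['joints'])
E
```

```text
12.3 [526.24715972  48.25858134 147.95566959] [ 3.34473592 -5.09509818 10.16596411] 22.746373740189473 [[0.002, 0.342, -0.94], [-0.004, -0.94, -0.342], [-1.0, 0.005, -0.0]] [ 0.40145798  0.30007233 -0.35022168  0.00598442 -0.9205326  -0.05625552]
```

View pics/wrist12.png

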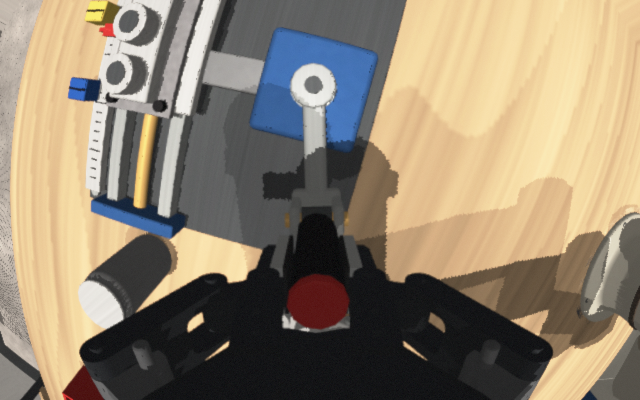

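Call:
apply_moves(targets="0 2 -20 0 1; -1 8 -39 0 1; -1 19 -57 0 1; -1 32 -71 0 1; -1 49 -83 0 1; -1 68 -90 0 1; -1 88 -93 0 1; -1 108 -92 0 1; -1 128 -86 0 1; -1 136 -82 0 1")

```text
clock: 13.13
position: [645.7, -53.0, 148.0]
ee_rot: [-0.696, -0.121, 0.697, -0.121]
contact_force: [-0.6, 3.7, 8.2]
gripper_width: 22.9
```

```bash
python3 - <<'E'
from h import *
s,R=cur(); print(s['clock'],s['position'],s['contact_force'],s['gripper_width'])
print(fplane(pickle.load(open('pics/wrist12.pkl','rb')),(313,86),76))
E
```

```text
13.1333 [645.68088399 -52.97826602 148.02479138] [-0.58735433  3.70522054  8.16930099] 22.939869191967187
[554.27926609 -34.56065221  76.        ]
```

Call:
apply_moves(targets="0 16 11 0 1; 0 30 26 0 1; 0 40 44 0 1; 0 46 63 0 1; 0 48 83 0 1; 0 45 103 0 1; 0 38 122 0 1; 0 29 136 0 1; 0 22 145 0 1; 0 18 148 0 1")

```text
clock: 13.97
position: [513.8, -117.1, 148.1]
ee_rot: [0.699, 0.122, -0.694, 0.121]
contact_force: [5.7, 2.6, 1.3]
gripper_width: 22.9
```

```bash
python3 snap.py 13 wrist scene side; python3 - <<'E'
from h import *
s,R=cur(); print(s['clock'],s['position'],s['contact_force'],s['gripper_width'])
import cv2
b=cv2.imread('pics/scene13.png')
cv2.imwrite('pics/k13.png',cv2.resize(b[225:285,210:285],None,fx=10,fy=10,interpolation=cv2.INTER_CUBIC))
E
```

```text
14.1167 [ 513.46490774 -117.07690581  148.02753205] [1.33059384 5.53966196 7.36938929] 22.407843069845196
```

View pics/k13.png

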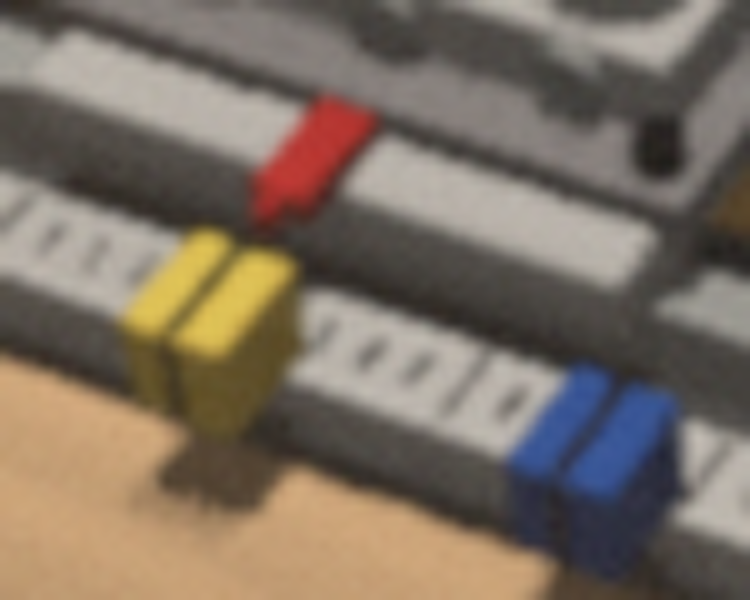

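View pics/wrist13.png

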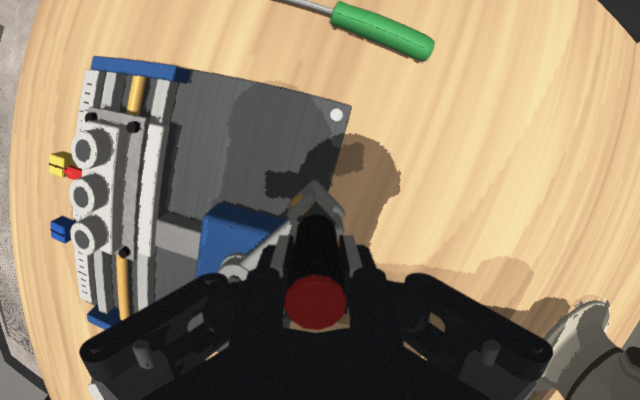

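```bash
python3 - <<'E'
from h import *
import cv2
p=np.load("p2.npy"); S=pickle.load(open("pics/scene13.pkl","rb"))
def u(uv,z): return (Rz(-p[2])@(onplane(S,np.array(uv)+p[6:8],z)-[p[0],p[1],0])).round(2)
for z in (45,46.9,48): print(z,u((236.2,247.6),z), "yel",u((230.,253.2),z),"line ends",u((210+16.5,225+32.5),z),u((210+23.2,225+24.0),z))
b=cv2.imread('pics/wrist13.png');cv2.imwrite('pics/k14.png',cv2.resize(b[130:260,30:110],None,fx=7,fy=7,interpolation=cv2.INTER_CUBIC)[:600])
b=cv2.imread('pics/scene13.png');cv2.imwrite('pics/k15.png',cv2.resize(b[230:272,218:250],None,fx=14,fy=14,interpolation=cv2.INTER_CUBIC))
b=cv2.imread('pics/side13.png');cv2.imwrite('pics/k16.png',cv2.resize(b[160:220,240:320],None,fx=9,fy=9,interpolation=cv2.INTER_CUBIC))
E
```

```text
45 [208.2  -42.25  45.  ] yel [224.97 -44.64  45.  ] line ends [236.61 -44.39  45.  ] [213.54 -45.24  45.  ]
46.9 [209.74 -41.02  46.9 ] yel [226.46 -43.4   46.9 ] line ends [238.06 -43.15  46.9 ] [215.06 -44.    46.9 ]
48 [210.63 -40.31  48.  ] yel [227.31 -42.68  48.  ] line ends [238.89 -42.43  48.  ] [215.94 -43.29  48.  ]
```

View pics/k15.png

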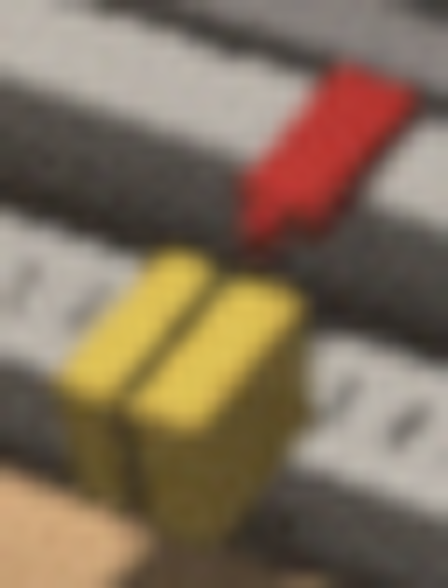

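View pics/k14.png

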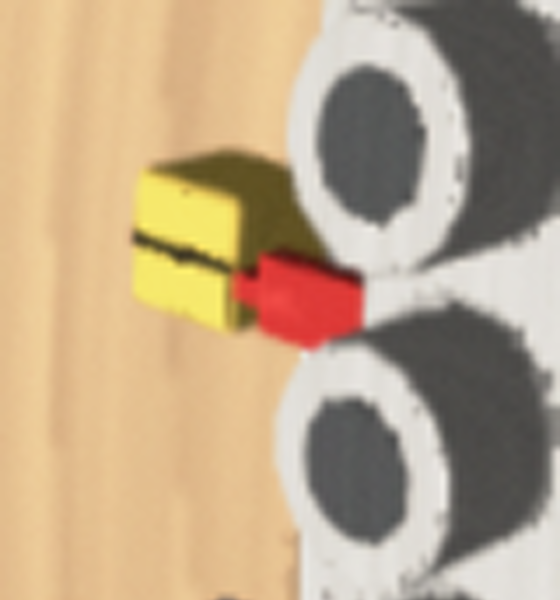

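View pics/k16.png

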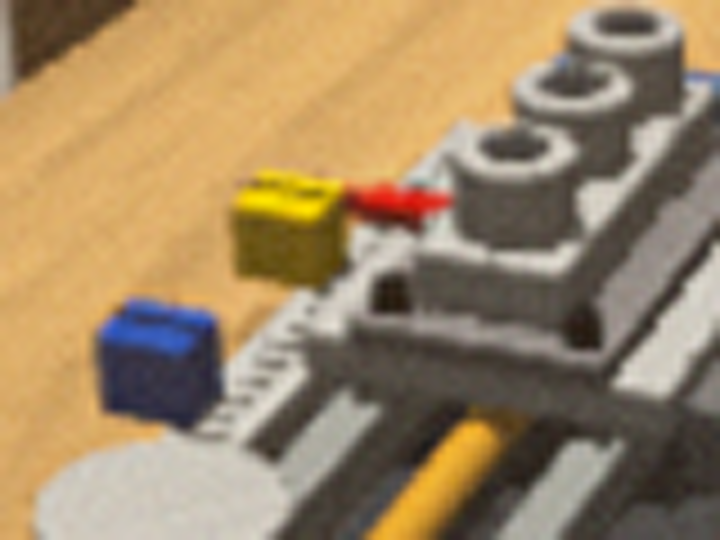

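```bash
python3 - <<'E'
from circ import *
C=np.array([555,-37.]); P=np.array([512.811,-118.724,147.312]); t=np.arctan2(*(P[:2]-C)[::-1])
print(rows(P,a,C,92,t-np.array([.05,.13,.22,.31,.39,.46,.5,.5])),t)
E
```

```text
0 -3 3 0 1; 0 -9 8 0 1; 0 -16 12 0 1; 0 -24 16 0 1; 0 -30 19 0 1; 0 -36 21 0 1; 0 -40 22 0 1; 0 -40 22 0 1
[478.55697719 -88.5468245  147.312     ] -2.0473494569564847
```

Call:
apply_moves(targets="0 -3 3 0 1; 0 -9 8 0 1; 0 -16 12 0 1; 0 -24 16 0 1; 0 -30 19 0 1; 0 -36 21 0 1; 0 -40 22 0 1; 0 -40 22 0 1; 0 -40 22 0 1")

```text
clock: 14.87
position: [481.1, -87.2, 148.1]
ee_rot: [0.699, 0.122, -0.694, 0.122]
contact_force: [4.5, 3.3, 2.7]
gripper_width: 23.1
```

```bash
python3 snap.py 14 wrist scene side; cat > view.py <<'E'
import cv2,sys,numpy as np
t=sys.argv[1]
b=cv2.imread(f'pics/scene{t}.png');b=cv2.resize(b[230:272,218:250],None,fx=12,fy=12,interpolation=cv2.INTER_CUBIC)
s=cv2.imread(f'pics/side{t}.png');s=cv2.resize(s[168:210,252:290],None,fx=10.5,fy=12,interpolation=cv2.INTER_CUBIC)
cv2.imwrite(f'pics/v{t}.png',np.hstack([b,s]))
E
python3 view.py 14; python3 - <<'E'
from h import *
s,R=cur(); print(s['clock'],s['position'],s['contact_force'],s['gripper_width'])
E
```

```text
15.0167 [481.05845094 -87.28350239 148.04777153] [4.52033227 4.32634729 3.17591975] 22.88032208595582
```

View pics/v14.png

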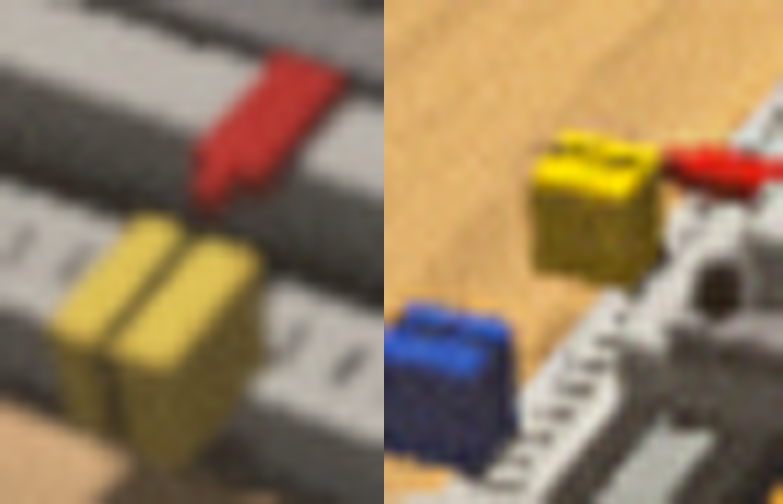

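View pics/wrist14.png

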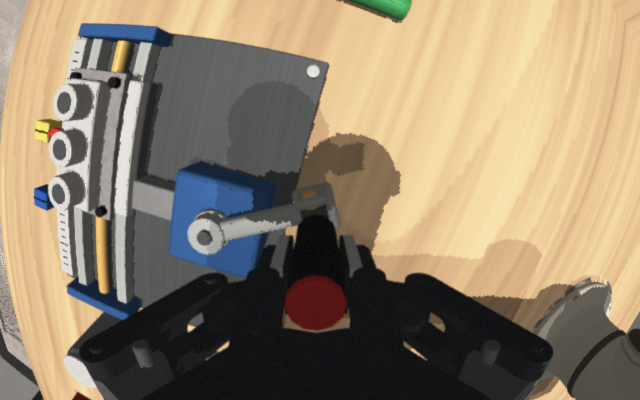

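Call:
apply_moves(targets="0 0 0 0 0.3; 0 0 0 0 0; 0 0 0 0 -0.2; 0 0 0 0 -0.3; -20 0 0 0 -0.3; -50 0 0 0 -0.3; -80 0 0 0 -0.3; -80 0 0 0 -0.3")

```text
clock: 15.68
position: [481.4, -89.0, 232.9]
ee_rot: [0.7, 0.121, -0.693, 0.123]
contact_force: [0.8, 0.1, 0.5]
gripper_width: 55.5
```

```bash
python3 - <<'E'
from circ import *
P=np.array([478.557,-88.547,227.3]); s,R=cur(); print(s['position'])
T=np.array([750,2,200.]); print((T-P)@basis(a), (T-s['position'])@R)
E
```

```text
[481.36108549 -89.00686447 232.92617816]
[  27.3           6.80272315 -286.06604904] [  35.52945023    5.5543525  -283.26675822]
```

Call:
apply_moves(targets="0 0 -12 0 -0.3; 0 0 -35 0 -0.3; 0 1 -65 0 -0.3; 0 2 -100 0 -0.3; 0 3 -135 0 -0.3; 5 4 -170 0 -0.3; 15 5 -205 0 -0.3; 25 6 -240 0 -0.3; 35 7 -270 0 -0.3; 40 7 -286 0 -0.3")

```text
clock: 16.52
position: [751.4, 3.1, 181.1]
ee_rot: [-0.694, -0.122, 0.699, -0.122]
contact_force: [-0.4, 0.1, 0.3]
gripper_width: 55.3
```

Call:
apply_moves(targets="0 0 0 0 -0.3; 0 0 0 0 -0.3; 0 0 0 0 -0.3; 0 0 0 0 -0.3")

```text
clock: 16.85
position: [749.4, 1.4, 187.7]
ee_rot: [-0.697, -0.122, 0.697, -0.122]
contact_force: [0.1, 0.1, 0.3]
gripper_width: 55.7
```

```bash
python3 snap.py 15 wrist scene side; python3 view.py 15; python3 - <<'E'
from h import *
s,R=cur(); print(s['clock'],s['position'],s['contact_force'],s['gripper_width'],pickle.load(open('pics/wrist15.pkl','rb'))['world_from_camera'][:3,3])
E
```

```text
17.0 [749.62345747   1.47963753 188.6034037 ] [0.67151996 0.27512221 0.66074402] 55.50956221949273 [771.46928108 -61.74320599 330.49394706]
```

View pics/wrist15.png

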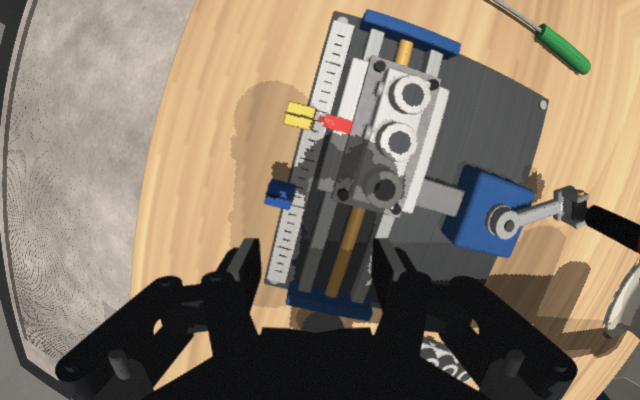

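View pics/side15.png

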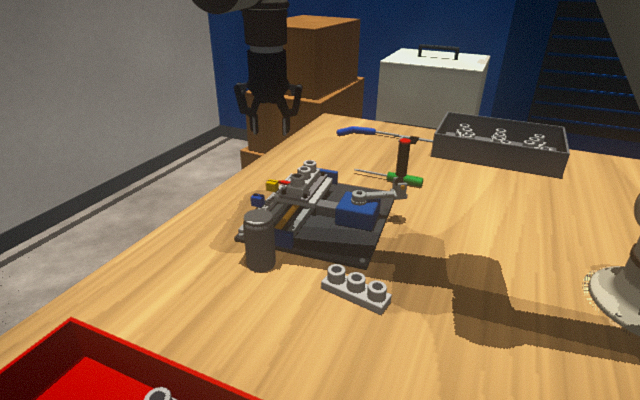

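```bash
python3 - <<'E'
import cv2
b=cv2.imread('pics/wrist15.png');cv2.imwrite('pics/k20.png',cv2.resize(b[90:140,275:360],None,fx=9,fy=9,interpolation=cv2.INTER_CUBIC))
b=cv2.imread('pics/side15.png');cv2.imwrite('pics/k21.png',cv2.resize(b[130:230,330:430],None,fx=6,fy=6,interpolation=cv2.INTER_CUBIC))
b=cv2.imread('pics/scene15.png');cv2.imwrite('pics/k22.png',cv2.resize(b[80:260,210:370],None,fx=3.3,fy=3.3,interpolation=cv2.INTER_CUBIC))
E
```

```text
(no output)
```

View pics/k20.png

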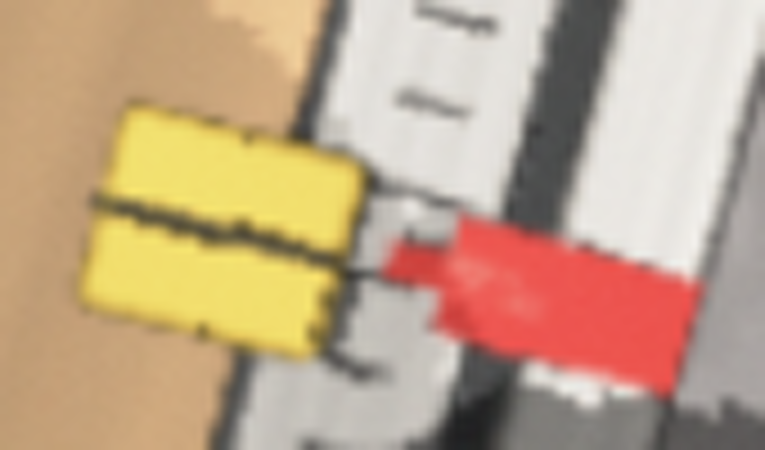

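View pics/k21.png

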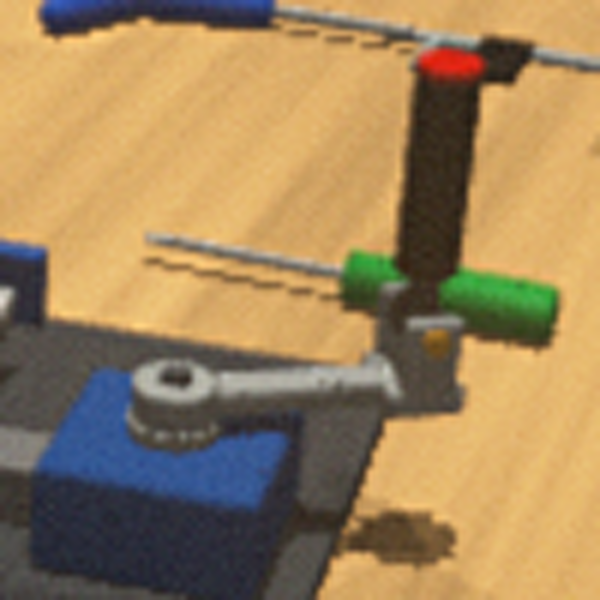

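View pics/k22.png

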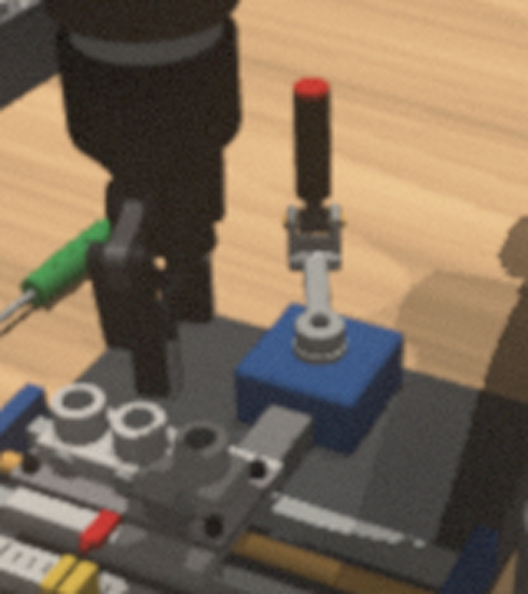

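```bash
cat > ptr.py <<'E'
import sys
from h import *
import cv2
t=sys.argv[1]
p=np.load("p2.npy"); W=pickle.load(open(f"pics/wrist{t}.pkl","rb")); img=W["img"]
def U(uv,z=46.5):
    return (Rz(-p[2])@(fplane(W,uv,z)-[p[0],p[1],0]))[:2]
hsv=cv2.cvtColor(img,cv2.COLOR_RGB2HSV)
h,s,v=[hsv[...,i].astype(int) for i in range(3)]
reg=np.zeros(h.shape,bool); 
red=((h<8)|(h>172))&(s>130)&(v>90)
yel=(h>20)&(h<35)&(s>110)&(v>120)
for name,m in (("red",red),("yel",yel)):
    n,l,st,c=cv2.connectedComponentsWithStats(m.astype(np.uint8))
    for i in range(1,n):
        if 40<st[i,4]<3000: print(name,st[i],c[i].round(1),U(c[i]).round(2))
# rectified patch in unit coords
x0,x1,y0,y1=190,245,-62,-22
k=12
xs=np.arange(x0,x1,1/k);ys=np.arange(y0,y1,1/k)
X,Y=np.meshgrid(xs,ys)
Pw=unit2w(p,np.c_[X.ravel(),Y.ravel(),np.full(X.size,46.5)])
q=fproj(W,Pw).astype(np.float32).reshape(X.shape+(2,))
o=cv2.remap(img[:,:,::-1].copy(),q[...,0],q[...,1],cv2.INTER_CUBIC)
for y in range(y0,y1,5): cv2.line(o,(0,(y-y0)*k),(8,(y-y0)*k),(0,255,0),1)
cv2.imwrite(f"pics/r{t}.png",o)
E
python3 ptr.py 15
```

```text
red [318 115  35  19 377] [336.2 123.2] [193.68 -41.97]
yel [401  42   7  22  52] [404.   53.4] [ 149.84 -124.1 ]
yel [284 102  32  28 618] [299.1 115.3] [228.17 -40.43]
```

View pics/r15.png

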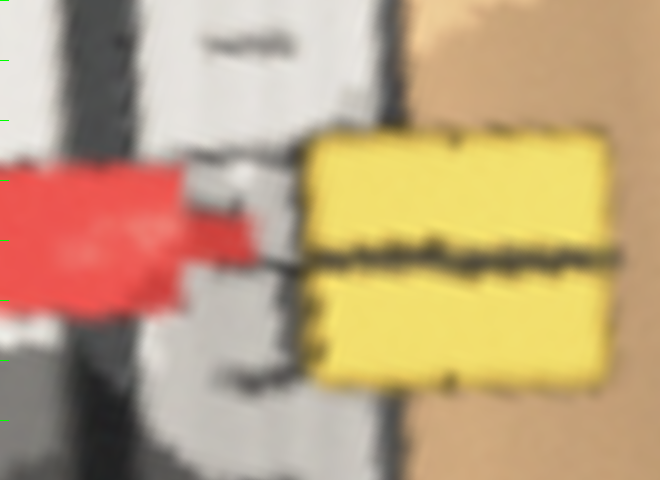

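```bash
python3 - <<'E'
from circ import *
p=np.load("p2.npy"); S=pickle.load(open("pics/scene15.pkl","rb"));D=pickle.load(open("pics/side15.pkl","rb"))
oS=[((210+312/3.3,80+88/3.3),100),((210+314/3.3,80+200/3.3),20)]
oD=[((330+450/6,130+64/6),100),((330+428/6,130+275/6),20)]
C=np.array([555,-37.2,94])
def r(q):
    th,f,ax,ay,bx,by=q; u=np.array([np.cos(th),np.sin(th),0]);H=C+90*u; G=lambda L:H+L*(-u*np.cos(f)+np.array([0,0,np.sin(f)]))
    return np.r_[np.ravel([proj(S,G(L))[0]-uv-[ax,ay] for uv,L in oS]+[proj(D,G(L))[0]-uv-[bx,by] for uv,L in oD]),np.array([ax,ay,bx,by])/2]
q=least_squares(r,[-2.55,1.5,0,0,0,0]);print(q.x.round(3),q.fun.round(2))
Pc=np.array([478.557,-88.547,227.3])+basis(a)@[40,7,-286]; print("cmd",Pc)
t=q.x[0]
for tt in (t,np.arctan2(-87.28+37.2,481.06-555)): print(tt,C+90*np.array([np.cos(tt),np.sin(tt),0]))
print(("above grip shift"),(np.array([480,-87.3,225])-Pc)@basis(a))
E
```

```text
[-2.576  1.557 -0.182 -1.966  0.052  0.383] [-0.03  0.17 -0.01 -0.66  0.02  0.17 -0.01 -0.08 -0.09 -0.98  0.03  0.19]
cmd [750.00471622   1.79201348 187.3       ]
-2.5756393182583404 [479.03299927 -85.45986739  94.        ]
-2.5462605334924735 [480.48339327 -87.67053915  94.        ]
above grip shift [-37.7         -7.68417696 284.21978656]
```

Call:
apply_moves(targets="-10 0 12 0 -0.3; -25 0 35 0 -0.3; -38 -1 65 0 -0.3; -45 -2 100 0 -0.3; -45 -3 135 0 -0.3; -45 -4 170 0 -0.3; -45 -6 205 0 -0.3; -45 -8 240 0 -0.3; -45 -8 270 0 -0.3; -45 -8 284 0 -0.3")

```text
clock: 17.83
position: [476.1, -87.9, 233.4]
ee_rot: [0.697, 0.121, -0.696, 0.121]
contact_force: [-0.3, 0.4, -0.3]
gripper_width: 55.5
```

Call:
apply_moves(targets="0 0 0 0 -0.3; 15 0 0 0 -0.3; 35 0 0 0 -0.3; 55 0 0 0 -0.3; 75 0 0 0 -0.3; 83 0 0 0 -0.3; 85 0 0 0 -0.3; 85 0 0 0 -0.3")

```text
clock: 18.5
position: [480.6, -86.9, 147.5]
ee_rot: [0.697, 0.122, -0.697, 0.122]
contact_force: [0.2, -0.4, 0.1]
gripper_width: 55.5
```

```bash
python3 snap.py 16 wrist; python3 - <<'E'
from h import *
s,R=cur(); print(s['clock'],s['position'],s['contact_force'],tool([480,-87,147]))
E
```

```text
18.55 [481.07333751 -86.88111352 148.19791761] [-0.26068783  0.18284332 -0.14900984] [ 1.19613172 -0.25331606  1.05180506]
```

View pics/wrist16.png

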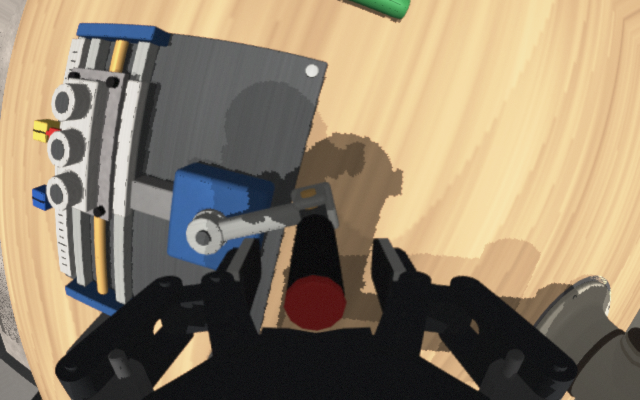

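Call:
apply_moves(targets="0 0 0 0 0.2; 0 0 0 0 0.6; 0 0 0 0 1; 0 0 0 0 1; 0 0 0 0 1; 0 0 0 0 1")

```text
clock: 19.05
position: [481.1, -86.8, 148.5]
ee_rot: [0.697, 0.122, -0.696, 0.122]
contact_force: [0.2, 1.6, 5.6]
gripper_width: 22.1
```

```bash
python3 - <<'E'
from circ import *
s,R=cur(); print(s['position'],s['contact_force'],s['gripper_width'])
C=np.array([555,-37.]); P=np.array([750.005,1.792,187.3])+basis(a)@[40,-8,284]; t=np.arctan2(*(P[:2]-C)[::-1])
sp=s['position'];tm=np.arctan2(*(sp[:2]-C)[::-1]); print(P,t,tm,np.hypot(*(sp[:2]-C)))
print(rows(P,a,C,92,tm+np.array([.04,.1,.17,.24,.29,.31,.31])))
E
```

```text
[481.14308473 -86.82233077 148.46904927] [0.18956897 1.61068974 5.60020872] 22.145510062420367
[480.10003233 -86.92839466 147.3       ] -2.5536355007914624 -2.5481322035920226 89.09045166227679
0 5 1 0 1; 0 10 -1 0 1; 0 16 -3 0 1; 0 22 -6 0 1; 0 26 -8 0 1; 0 27 -9 0 1; 0 27 -9 0 1
[ 497.71768209 -109.28054036  147.3       ]
```

Call:
apply_moves(targets="0 5 1 0 1; 0 10 -1 0 1; 0 16 -3 0 1; 0 22 -6 0 1; 0 26 -8 0 1; 0 27 -9 0 1; 0 27 -9 0 1; 0 27 -9 0 1")

```text
clock: 19.72
position: [500.2, -108.3, 148.5]
ee_rot: [0.699, 0.122, -0.694, 0.122]
contact_force: [2.3, 4.3, 5.5]
gripper_width: 22.6
```

```bash
python3 - <<'E'
from circ import *
s,R=cur(); print(s['clock'],s['position'],s['contact_force'],s['gripper_width'])
C=np.array([555,-37.]); sp=s['position']; print(np.arctan2(*(sp[:2]-C)[::-1]),np.hypot(*(sp[:2]-C)))
E
```

```text
19.7167 [ 500.18781534 -108.27419629  148.49158699] [2.27518503 4.33269541 5.46340947] 22.631736699838804
-2.226367477542295 89.91321729269379
```

Call:
apply_moves(targets="0 0 0 0 0.3; 0 0 0 0 0; 0 0 0 0 -0.2; 0 0 0 0 -0.3; -20 0 0 0 -0.3; -50 0 0 0 -0.3; -80 0 0 0 -0.3; -80 0 0 0 -0.3")

```text
clock: 20.38
position: [500.9, -109.9, 233.3]
ee_rot: [0.7, 0.121, -0.693, 0.123]
contact_force: [0.3, 0.2, 0.3]
gripper_width: 55.4
```

```bash
python3 - <<'E'
from circ import *
P=np.array([497.72,-109.28,227.3]); print((np.array([750,2,187.])-P)@basis(a)); print(cur()[0]['position'])
E
```

```text
[  40.3         -19.19766287 -275.06342276]
[ 500.91564646 -109.92647488  233.33523116]
```

Call:
apply_moves(targets="0 0 -12 0 -0.3; 0 -2 -35 0 -0.3; 0 -5 -65 0 -0.3; 0 -8 -100 0 -0.3; 0 -11 -135 0 -0.3; 5 -14 -170 0 -0.3; 15 -16 -205 0 -0.3; 25 -18 -240 0 -0.3; 35 -19 -265 0 -0.3; 40 -19 -275 0 -0.3")

```text
clock: 21.22
position: [751.5, 3.6, 181.2]
ee_rot: [-0.694, -0.122, 0.699, -0.122]
contact_force: [-0.6, -0.6, -0.6]
gripper_width: 55.3
```

Call:
apply_moves(targets="0 0 0 0 -0.3; 0 0 0 0 -0.3; 0 0 0 0 -0.3; 0 0 0 0 -0.3; 0 0 0 0 -0.3")

```text
clock: 21.63
position: [749.6, 1.2, 189.1]
ee_rot: [0.697, 0.121, -0.696, 0.121]
contact_force: [0.2, -1.2, 0.4]
gripper_width: 55.2
```

```bash
python3 snap.py 17 wrist scene side; python3 ptr.py 17; python3 view.py 17; python3 - <<'E'
import cv2,numpy as np
b=cv2.imread('pics/side17.png');c=cv2.imread('pics/scene17.png')
cv2.imwrite('pics/k23.png',np.hstack([cv2.resize(b[110:230,330:430],None,fx=4,fy=4,interpolation=cv2.INTER_CUBIC),cv2.resize(c[90:210,260:360],None,fx=4,fy=4,interpolation=cv2.INTER_CUBIC)]))
E
```

```text
red [318 117  34  18 365] [336.2 125.1] [193.63 -40.43]
yel [400  42   8  24  57] [403.8  54.6] [ 149.89 -123.4 ]
yel [284 102  32  28 615] [299.6 115.7] [228.12 -40.39]
```

View pics/r17.png

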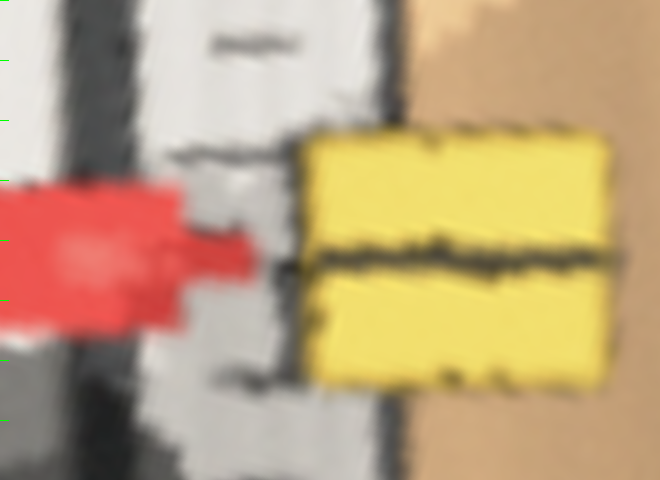

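View pics/v17.png

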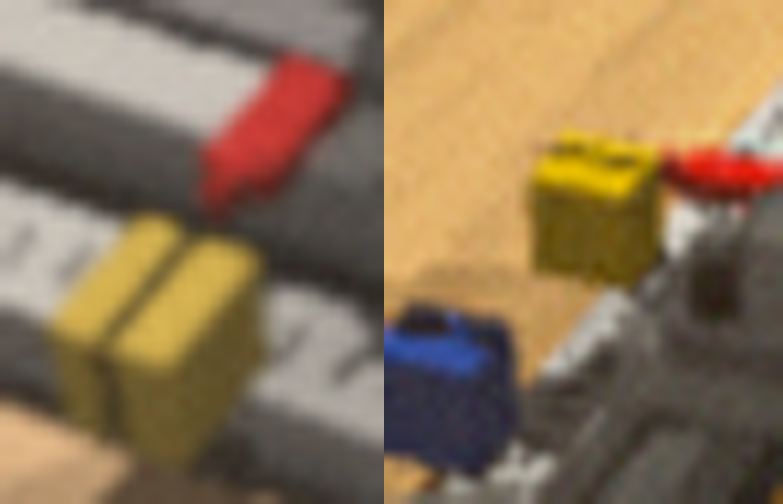

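View pics/k23.png

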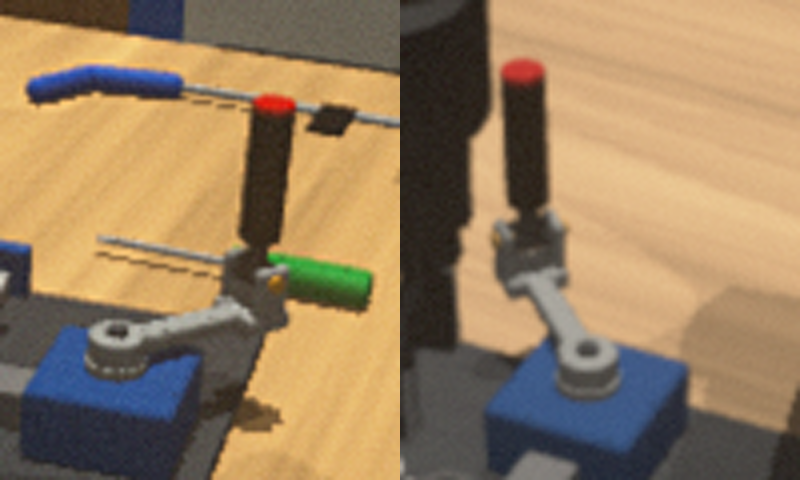

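```bash
python3 - <<'E'
from circ import *
S=pickle.load(open("pics/scene17.pkl","rb"));D=pickle.load(open("pics/side17.pkl","rb"))
oS=[((260+123/4,90+70/4),100),((260+126/4,90+204/4),20)]
oD=[((330+274/4,110+105/4),100),((330+261/4,110+240/4),20)]
C=np.array([555,-37.2,94])
def r(q):
    th,f,ax,ay,bx,by=q; u=np.array([np.cos(th),np.sin(th),0]);H=C+90*u; G=lambda L:H+L*(-u*np.cos(f)+np.array([0,0,np.sin(f)]))
    return np.r_[np.ravel([proj(S,G(L))[0]-uv-[ax,ay] for uv,L in oS]+[proj(D,G(L))[0]-uv-[bx,by] for uv,L in oD]),np.array([ax,ay,bx,by])/2]
q=least_squares(r,[-2.3,1.5,0,0,0,0]);print(q.x.round(3),q.fun.round(2))
E
```

```text
[-2.242  1.548 -0.189 -1.135 -0.273  0.32 ] [-0.19  0.07  0.14 -0.35 -0.09 -0.13  0.02  0.21 -0.09 -0.57 -0.14  0.16]
```

```bash
python3 - <<'E'
from circ import *
P=np.array([497.72,-109.28,227.3])+basis(a)@[40,-19,-275]; print(P,(np.array([482.5,-61,225.])-P)@basis(a))
E
```

```text
[750.00731791   1.79254036 187.3       ] [-37.7        -31.58096825 272.95734228]
```

Call:
apply_moves(targets="-10 -5 12 0 -0.3; -25 -12 35 0 -0.3; -38 -20 65 0 -0.3; -45 -26 100 0 -0.3; -45 -32 135 0 -0.3; -45 -32 170 0 -0.3; -45 -32 205 0 -0.3; -45 -32 240 0 -0.3; -45 -32 262 0 -0.3; -45 -32 273 0 -0.3")

```text
clock: 22.62
position: [479.3, -61.6, 233.2]
ee_rot: [0.697, 0.121, -0.696, 0.121]
contact_force: [0.2, 0.8, -0.2]
gripper_width: 55.4
```

Call:
apply_moves(targets="0 0 0 0 -0.3; 0 0 0 0 -0.3; 0 0 0 0 -0.3; 0 0 0 0 -0.3; 0 0 0 0 -0.3")

```text
clock: 23.03
position: [483.3, -60.3, 231.9]
ee_rot: [-0.696, -0.122, 0.697, -0.122]
contact_force: [-0.7, 0.7, -1.3]
gripper_width: 55.5
```

```bash
python3 snap.py 18 wrist scene side; python3 - <<'E'
import cv2
a=cv2.imread("pics/wrist18.png");cv2.imwrite("pics/k24.png",cv2.resize(a[100:260,240:400],None,fx=3.7,fy=3.7,interpolation=cv2.INTER_CUBIC))
E
```

```text
(no output)
```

View pics/k24.png

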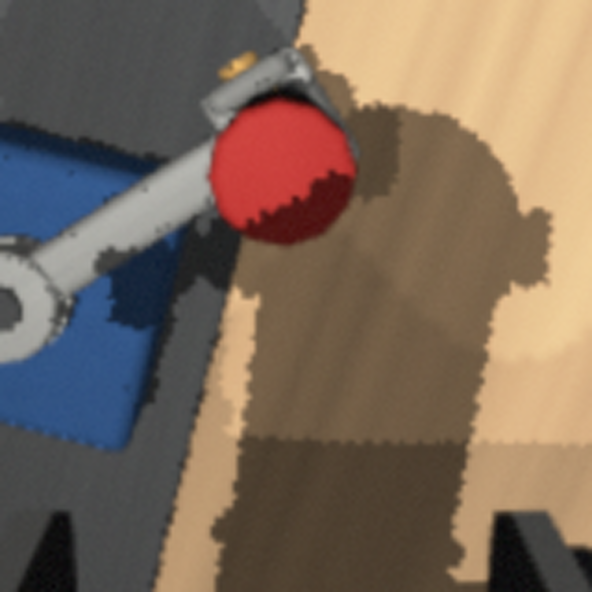

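View pics/scene18.png

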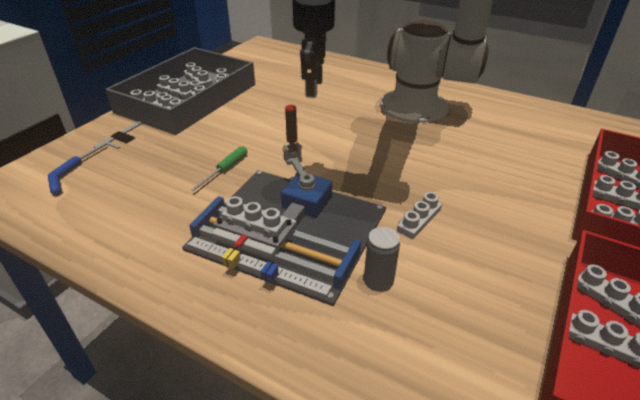

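```bash
python3 - <<'E'
from h import *
W=pickle.load(open("pics/wrist18.pkl","rb"))
h=fplane(W,(240+5/3.7,100+307/3.7),76); t=fplane(W,(240+283/3.7,100+170/3.7),194)
print(h,t,np.hypot(*(h-t)[:2]),np.array(W["world_from_camera"])[:3,3])
E
```

```text
[552.86207829 -35.88204714  76.        ] [ 498.55667995 -106.64175097  194.        ] 89.19647961099892 [ 505.43469319 -123.41415656  374.70335856]
```

```bash
python3 -c "
from bench import job,status
print(status.read_state()['clock'],job.job_done())"
```

```text
the job is handed in; nothing more can be done
23.1833 None
```

The carriage's red pointer now lines up with the black line on the yellow flag. The grip stands upright by itself, and I handed the job in at 23.2 s, with no verdict shown.

- **Unfolding:** After my first release the grip stood about 3° short of upright, so I pushed it against its stop with the closed fingers (about 10 N). I then let go, and the pictures showed it staying up before any cranking.
- **Cranking:** I took the grip again and turned about 1.2 turns clockwise. The first look showed an overshoot of about 1.5 mm, so I re-gripped and turned back about 0.3 rad. I then let go.
- **Pointer:** The overhead wrist view shows the pointer within about 0.2 mm of the yellow line. During cranking the oblique scene camera had disagreed by 1.5–2 mm. I trusted the overhead view, because its result does not depend on the pointer's height.
- **Grip:** The cap's centre measured 89.2 mm from the crank axis, against 90 mm when exactly upright. That puts it within about 0.01 rad. The scene and side cameras gave a fold angle of 1.548 rad, roughly ±0.03, against 1.571.
- **Surroundings:** The can, screwdriver and spare part look unmoved in the last scene picture. The gripper was open and clear of everything.

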